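# Fetch the clay turtle from behind the pots

### The arm

A 7-joint arm with a two-finger parallel gripper is mounted at the origin on the work surface. World frame = base frame: x ahead of the robot, y to its left, z up, the work surface at z = 0. Lengths are in m, angles in rad, forces in N, time in s.
With the tool pointing down it reaches from about 0.4 to 0.75 m from the base axis. Payload 19.5 kg.
Tool frame: the origin (TCP) lies at the very end of the fingers, on their centre line; the grasp point (between the pads) lies 19 mm behind it; y points along the fingers, z is the direction in which the jaws open and shut, and the axes are right-handed (so a half turn about y gives the same grasp; the last joint's range is limited). The gripper opens to 85 mm and grips with 20 to 120 N. Pads are 22 mm wide; open, the fingers measure 114 mm over their backs; the gripper's body (76 mm by 85 mm) begins 54 mm behind the grasp point. The pads swing forward as they close: fully open they stand 13 mm farther back than shut.
Start: joints at [-1.2, 0.707, -0.028, 1.485, 0.022, 0.951, -0.075], TCP at [0.231, 0.527, 0.231] pointing down, gripper open.
Joint ranges: [-2.71, 2.71], [-0.32, 2.16], [-1.57, 1.52], [0, 2.45], [-1.46, 4.6], [0, 2.02], [-2.83, 2.83]. Speed limits (rad/s): [1.89, 1.89, 2.57, 2.57, 3.01, 3.01, 3.01].

### API

Orientations are given as a unit quaternion [x, y, z, w].
In Python, from cell import arm, camera, models gives the robot as it stands.
- The arm moves only by the tool arm_command, never from a script. Its argument "rows" is a list that holds one entry, the list of rows, each a list of 4 numbers: the shift along the tool's x, y, z in mm, then the turn about the tool's y in degrees. In form: [[[x, y, z, spin], ...]]. A call has 1 to 5 rows; each row is the pose to reach, as a shift and turn from the pose measured when the call began, along the tool's axes at that moment; what a row does not reach only later rows make up. A row lasts 1/12 s, in which the tool goes at most 41.7 mm and 7.16 degrees, less where a joint would pass 70% of its speed; a pose out of reach is approached as far as the arm can. A call with a gripper value outside its range is refused whole. "grip" is the finger opening in mm, from 0 to 85.4, set as the call begins (left out, the last holds). The fingers move at their own pace and stop on an object; the grip force is fixed at half the most. Time passes only in rows, so rows that repeat a pose let the fingers close. It gives the time, the measured TCP pose, the force and the opening at its end, in the units of the state.
- arm.get_obs(): the state, without advancing time (a new reading comes with each control period).
- camera(name): name is "scene" or "top" or "wrist"; returns a dict with "color" (420x560x3 uint8, red, green, blue), "camera_matrix" (3x3 intrinsics, pixels), "rvec" (rotation vector, rad) and "tvec" (3), from world to camera coordinates, as OpenCV has them; the wrist camera has in their place "T_tool_cam" (4x4, takes a point from camera to tool coordinates, whose origin is the TCP and whose axes are the tool frame's). Camera axes: x right, y down, z forward; pixel columns grow to the right and rows downward; lengths in m; the calibration is good to about 2 mm. A picture is of the moment at which its call begins: read the wrist's pose just before it. There is no depth.
- arm.hand_in(): hands the job in, once; it reports no verdict.
Trained networks look in the newest picture that a camera, given by its name, has taken for a name from the list of things; names that differ only in an ending like _2 or _b are one class to them, and where a whole thing is asked for, a point or a joint stands for the part that bears it (a point fixed in the world has none). Each returns a list of dicts, best first, with "score" (0 to 1); they miss things now and then, are a little off and sometimes report something else, mostly with a low value. They report only what shows in the picture. A call takes as long as a camera call.
- models.masks_of(camera, label): "mask" (420x560 bool, what is visible of it) and "rect" ([left, top, right, bottom] in pixels, round what is visible of it).
The state is a dict: "time": time; "q": joint angles; "qvel": joint speeds; "tau": joint torques, N m; "eef_pos": TCP position; "tcp_rot": TCP orientation; "contact_force": force on the tool from outside, world axes, zero at the start; "torque": the same for the moment, N m; "finger_gap": opening from 0.0 (shut) to 1.0 (fully open).
Only numpy, scipy, OpenCV 4.12 (cv2) and the standard library are available. Lean on these libraries where they do the work, as an engineer would, in place of code of your own. Each camera call takes 0.05 s, during which the arm holds its last target. There are 200 camera calls.

### The job

The black beaker, the pierced clay lantern and the grey vase stand in the way of the little clay turtle on the drying board. First clear all three onto the paper-covered side board, then set the turtle upright in the middle of the banding wheel, and then put the three pots back on the drying board, each on exactly the spot where it stood. The clay is unfired: set everything down gently without dropping it or tipping it over, and leave the globe, the skull and the little red bowl where they are.

Things in the scene. Friction and masses are not known exactly. Their poses are not given: they have to be found in the camera images.
- beaker: Tall plain black beaker, straight round cup, 56 mm across, 105 mm high, open at the top (wall 4 mm), about 0.22 kg. Origin: centre of its underside, z up its axis. Starts on the drying board, origin 20 mm above the table; that unmarked spot is its own place. Can be gripped across its outside at any height.
- lantern: Tall tan clay candle lantern, straight round cup, 58 mm across, 100 mm high, open at the top (wall 4 mm), with rows of small dark holes painted round its sides and dark dots on its rim, about 0.22 kg. Origin: centre of its underside, z up its axis. Starts on the drying board, origin 20 mm above the table; that unmarked spot is its own place. Can be gripped across its outside at any height.
- vase: Blue-grey vase, cream band, 120 mm high, 0.3 kg: body 60 mm across from 30 to 60 mm up, foot 50 mm across, straight round neck 32 mm across from 80 to 112 mm up, lip 40 mm, dark closed mouth. Origin: centre of its underside, z up. Starts on the drying board, origin 20 mm above the table; that unmarked spot is its own place. Grip the neck about 96 mm up.
- turtle: Tan clay turtle, 42 mm high, 0.13 kg: round shell 60 mm across, flanks upright from 9 to 26 mm up, dark dots; darker head reaches 50 mm along its +x, tail 41 mm along -x, legs on the diagonals 38 mm from the centre. Origin: centre of its underside, z up. On the drying board, 20 mm up, head roughly away from the robot, pots about 85 mm from it. Grip its flanks low, along its y, between the legs.
- side_board: Flat plywood board covered with pale paper, 290 mm (its own x) by 130 mm (its own y), top surface 12 mm above its origin and the table, fixed, empty at the start; it lies to the left or to the right. Origin: centre of its underside. It has room for the three pots in a row along its x, 90 mm apart.
- wheel: Banding wheel (potter's small turntable), fixed, does not turn: round aluminium plate 150 mm across, its flat top (thin dark rings) 50 mm above its origin and the table, a red dot 12 mm across in the middle; to the left or to the right, on the other side from the side board. Origin: on its axis, at the table.
- drying_board: Light wooden drying board, 200 mm (its own x, away from the robot) by 280 mm (its own y), top surface 20 mm above the table, fixed, with a batten 12 mm thick rising 30 mm above the top along its far edge (centred 94 mm along +x). Origin: centre of its underside.
- globe: Pierced tan clay globe, 72 mm across and 72 mm high, loose, standing on the table. Bystander: leave it alone. Origin: centre of its underside.
- skull: Pale grey clay skull ornament, 66 mm across and 70 mm high, loose, standing on the table. Bystander: leave it alone. Origin: centre of its underside.
- bowl: Small terracotta-red bowl, 76 mm across and 42 mm high, loose, standing on the table. Bystander: leave it alone. Origin: centre of its underside.

How it is judged:
By the outcome, as a careful person would: the job done as asked, in the order asked, and still so for the second after the job is handed in, with the robot touching nothing.
It also fails if it takes over 141 s, if anything falls off the work surface, if the arm or the gripper's body presses on something with over 40 N, if the wrist force passes 120 N, or if a joint passes its speed limit or range.

## Working session

There is one attempt and no reset: what is moved stays moved. The work goes in short steps, Python scripts to look and compute and a tool call to move; the robot and the scene stay as the last step left them, time stands still between calls to the robot, and variables do not carry over. Pictures are saved under pics/ and viewed, about 12 in all and at most 16, crops included, and the job is handed in when it is done.

Besides the shell and the picture viewer there is one more tool, called after ">>>" in YAML: its name, and indented under it one key for each argument. arm_command: Moves the arm, as the interface text tells. Its arguments: {"type":"object","properties":{"rows":{"type":"array"},"grip":{"type":"number"}},"required":["rows"]}

```bash
ls; mkdir -p pics; python3 - <<'E'
from cell import arm,camera,models
import cv2,numpy as np
for c in("scene","top"):
    d=camera(c); cv2.imwrite(f"pics/{c}0.png",d["color"][:,:,::-1])
    print(c,d["camera_matrix"].tolist(),d["rvec"],d["tvec"])
    for n in "beaker lantern vase turtle side_board wheel drying_board globe skull bowl".split():
        print(n,[(round(m["score"],2),np.round(m["rect"]).tolist(),int(m["mask"].sum())) for m in models.masks_of(c,n)[:2]])
print(arm.get_obs())
d=camera("wrist");print(d["T_tool_cam"],d["camera_matrix"])
E
```

```text
pics
scene [[399.1561594351725, 0.0, 277.7169977459512], [0.0, 399.1561594351725, 207.18054271278007], [0.0, 0.0, 1.0]] [ 1.19485756  2.53644582 -0.75198703] [ 0.36752988 -0.34408358  1.26558369]
beaker [(0.67, [269.0, 178.0, 292.0, 221.0], 818)]
lantern [(0.9, [265.0, 216.0, 301.0, 262.0], 976), (0.23, [197.0, 171.0, 330.0, 296.0], 5417)]
vase [(0.71, [225.0, 168.0, 254.0, 210.0], 818)]
turtle [(0.97, [237.0, 214.0, 269.0, 246.0], 634)]
side_board [(0.94, [158.0, 106.0, 258.0, 188.0], 3729)]
wheel [(0.9, [379.0, 232.0, 450.0, 290.0], 3218), (0.74, [312.0, 331.0, 350.0, 372.0], 1097)]
drying_board [(0.8, [196.0, 173.0, 330.0, 294.0], 5611), (0.72, [270.0, 218.0, 301.0, 263.0], 964)]
globe [(0.97, [314.0, 330.0, 350.0, 372.0], 1133)]
skull [(0.66, [313.0, 163.0, 340.0, 198.0], 625)]
bowl [(0.6, [132.0, 190.0, 163.0, 220.0], 655), (0.34, [197.0, 173.0, 329.0, 294.0], 5569)]
top [[500.83710941651714, 0.0, 273.3462722135615], [0.0, 500.83710941651714, 214.51425521674605], [0.0, 0.0, 1.0]] [ 2.13920956 -2.12844922  0.19957074] [-0.01167797  0.59938128  1.06495014]
beaker [(0.93, [257.0, 2
[... 925 characters left out ...]
 -2.32075462e-05]), 'eef_pos': array([0.23065695, 0.5266789 , 0.2312584 ]), 'tcp_rot': array([ 0.69213964, -0.14493112,  0.14491038, -0.69205395]), 'contact_force': array([-0.45402193, -0.36188662,  0.52619641]), 'torque': array([ 0.0353469 , -0.00234898, -0.02065959]), 'finger_gap': 0.9985346163005848}
[[-7.81212515e-04  9.54065171e-01  2.99598130e-01 -7.67218373e-02]
 [-5.12547184e-05 -2.99598259e-01  9.54065449e-01 -1.42909752e-01]
 [ 9.99999694e-01  7.29972051e-04  2.82950251e-04  6.27293525e-04]
 [ 0.00000000e+00  0.00000000e+00  0.00000000e+00  1.00000000e+00]] [[346.67865699   0.         272.65635586]
 [  0.         346.67865699 210.54412346]
 [  0.           0.           1.        ]]
```

View pics/top0.png

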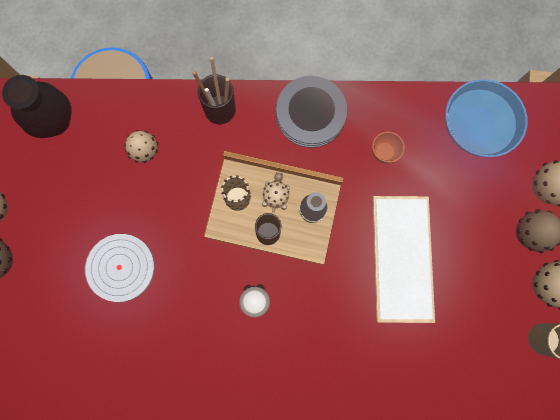

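View pics/scene0.png

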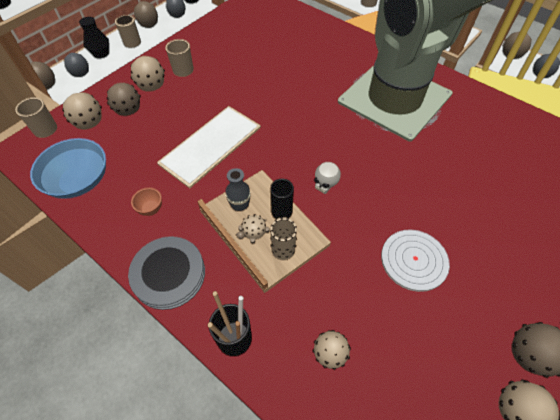

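```bash
cat > h.py <<'E'
import numpy as np,cv2
from cell import arm,camera,models
from scipy.optimize import minimize
from scipy.spatial.transform import Rotation as R
a=np.linspace(0,2*np.pi,48,endpoint=False)
def rings(l): return np.vstack([np.c_[r*np.cos(a),r*np.sin(a),0*a+z] for r,z in l])
def rect(x,y,z): return np.array([[sx*x/2,sy*y/2,zz] for zz in z for sx in(-1,1) for sy in(-1,1)])
PROF=dict(beaker=[(.028,0),(.028,.105)],lantern=[(.029,0),(.029,.1)],
 vase=[(.025,0),(.03,.03),(.03,.06),(.016,.08),(.016,.112),(.02,.112),(.02,.12)],
 turtle=[(.03,.009),(.03,.026),(.012,.042)],wheel=[(.075,.05),(.075,.044)],
 globe=[(.02,0),(.036,.036),(.02,.07)],skull=[(.033,.03),(.03,.06),(.02,.07),(.025,0)],bowl=[(.038,.042),(.02,0)])
BASE=dict(beaker=.02,lantern=.02,vase=.02,turtle=.02)
def look(name):
    o=arm.get_obs(); d=camera(name); K=d["camera_matrix"]
    if name=="wrist":
        T=np.eye(4);T[:3,:3]=R.from_quat(o["tcp_rot"]).as_matrix();T[:3,3]=o["eef_pos"]
        M=np.linalg.inv(T@d["T_tool_cam"]);rv,tv=cv2.Rodrigues(M[:3,:3])[0],M[:3,3]
    else: rv,tv=d["rvec"],d["tvec"]
    return dict(n=name,img=d["color"],K=K,rv=np.array(rv),tv=np.array(tv,float))
def proj(c,P): return cv2.projectPoints(np.float64(P),c["rv"],c["tv"],c["K"],None)[0][:,0]
def ray(c,uv,z):  # pixel -> world at height z
    Rm=cv2.Rodrigues(c["rv"])[0];C=-Rm.T@c["tv"]
    d=Rm.T@np.linalg.inv(c["K"])@np.array([uv[0],uv[1],1.]);return C+d*(z-C[2])/d[2]
def hull(c,parts,S=4):
    m=np.zeros((420*S,560*S),np.uint8)
    for P in parts: cv2.fillConvexPoly(m,cv2.convexHull(np.int32(np.round((proj(c,P)+.5)*S))),1)
    return cv2.resize(m.astype(np.float32),(560,420),interpolation=cv2.INTER_AREA)
def parts(name,x,y,z,yaw=0):
    if name=="side_board": L=[rect(.29,.13,[0,.012])]
    elif name=="drying_board": L=[rect(.2,.28,[0,.02]),rect(.012,.28,[.02,.05])+[.094,0,0]]
    else:
        p=PROF[name];L=[rings(p[i:i+2]) for i in range(max(1,len(p)-1))]
    Rz=R.from_euler("z",yaw).as_matrix();return [P@Rz.T+[x,y,z] for P in L]
def fit(name,cs,masks,x0,z=None,yaw=None):
    z=BASE.get(name,0) if z is None else z
    def f(v):
        s=0
        for c,m in zip(cs,masks):
            h=hull(c,parts(name,v[0],v[1],z,v[2] if yaw is not None else 0));s+=1-np.minimum(h,m).sum()/np.maximum(h,m).sum()
        return s/len(cs)
    v0=list(x0)+([yaw] if yaw is not None else [])
    sx=[np.array(v0)]+[np.array(v0)+d for d in np.diag([.01,.01,.1][:len(v0)])]
    r=minimize(f,v0,method="Nelder-Mead",options=dict(initial_simplex=sx,xatol=1e-4,fatol=1e-4,maxiter=120))
    return r.x,r.fun
def mask(c,name,i=0):
    l=models.masks_of(c["n"],name);return l[i]["mask"].astype(np.float32) if len(l)>i else None
def cen(m): y,x=np.nonzero(m);return x.mean(),y.mean()
E
python3 - <<'E'
from h import *
t=look("top");s=look("scene")
for n in "beaker lantern vase turtle globe skull bowl wheel side_board drying_board".split():
    mt,ms=mask(t,n),mask(s,n)
    if n=="globe": pass
    z=BASE.get(n,0)+.03
    x0=ray(t,cen(mt),z)[:2]
    yaw={"side_board":0.04 -np.pi/2*0,"drying_board":-.2}.get(n)
    for lab,cs,ms_ in(("top",[t],[mt]),("scene",[s],[ms]),("both",[t,s],[mt,ms])):
        v,e=fit(n,cs,ms_,x0,yaw=yaw);print(n,lab,np.round(v,4),round(e,3))
im=t["img"].astype(int);rd=(im[...,0]>170)&(im[...,1]<110)
rd[:255]=0;rd[280:]=0;rd[:,:105]=0;rd[:,135:]=0
print("dot",rd.sum(),ray(t,cen(rd),.05))
for uv in((223,154),(342,180),(325,263),(206,237)):print("dry corner",ray(t,uv,.02)[:2])
for uv in((374,197),(429,197),(435,322),(378,322)):print("side corner",ray(t,uv,.012)[:2])
E
```

```text
beaker top [0.5635 0.0041] 0.051
beaker scene [0.5636 0.0009] 0.091
beaker both [0.564  0.0033] 0.086
lantern top [0.6438 0.0747] 0.047
lantern scene [0.6451 0.0708] 0.052
lantern both [0.6445 0.0735] 0.082
vase top [ 0.6127 -0.0949] 0.072
vase scene [ 0.6127 -0.0987] 0.06
vase both [ 0.6131 -0.0969] 0.081
turtle top [ 0.6502 -0.0138] 0.213
turtle scene [ 0.6502 -0.0167] 0.194
turtle both [ 0.6504 -0.0148] 0.216
globe top [0.7615 0.2981] 0.065
globe scene [0.7651 0.2961] 0.136
globe both [0.7619 0.2981] 0.109
skull top [0.4091 0.0326] 0.089
skull scene [0.4135 0.0306] 0.096
skull both [0.4114 0.0317] 0.122
bowl top [ 0.7628 -0.2727] 0.061
bowl scene [ 0.7652 -0.275 ] 0.063
bowl both [ 0.7638 -0.2743] 0.078
wheel top [0.4816 0.3278] 0.018
wheel scene [0.4849 0.3274] 0.027
wheel both [0.4828 0.3279] 0.036
side_board top [ 0.5089 -0.3065 -0.0008] 0.02
side_board scene [ 0.5093 -0.3101  0.0024] 0.032
side_board both [ 0.5088 -0.3077  0.0023] 0.035
drying_board top [ 0.6208 -0.0086 -0.219 ] 0.275
drying_board scene [ 0.6228 -0.0103 -0.2245] 0.35
drying_board both [ 0.6221 -0.0093 -0.2236] 0.315
dot 17 [0.48143554 0.32980508 0.05      ]
dry corner [0.7488776  0.10978298]
dry corner [ 0.6880046  -0.16870533]
dry corner [ 0.49458314 -0.12632226]
dry corner [0.55237555 0.14420128]
side corner [ 0.64969206 -0.24393347]
side corner [ 0.65051522 -0.37280282]
side corner [ 0.36460746 -0.37181287]
side corner [ 0.36413127 -0.24397846]
```

```bash
cat >> h.py <<'E'
def to(x,y,z,jaw=None):
    """print shift (tool mm) and spin (deg) to reach TCP xyz with jaw axis at world angle jaw (deg, mod 180)"""
    o=arm.get_obs();Rm=R.from_quat(o["tcp_rot"]).as_matrix();p=o["eef_pos"]
    s=Rm.T@(np.array([x,y,z])-p)*1000
    zz=Rm[:,2];cur=np.degrees(np.arctan2(zz[1],zz[0]));spin=0
    if jaw is not None:
        spin=-((jaw-cur+90)%180-90)  # tool y points down: world yaw + = spin -
    print("t",round(o["time"],2),"p",np.round(p*1000,1),"jaw",round(cur,2),"tilt",np.round(Rm[2,1],4),"shift",np.round(s,1),"spin",round(spin,2),"gap",round(o["finger_gap"]*85.4,1),"F",np.round(o["contact_force"],1))
E
python3 - <<'E'
from h import *
print(R.from_quat(arm.get_obs()["tcp_rot"]).as_matrix().round(3))
to(.56,-.09,.30,90)
np.savez("init.npz",top=look("top")["img"],scene=look("scene")["img"])
E
```

```text
[[ 0.916 -0.     0.401]
 [-0.401 -0.     0.916]
 [ 0.    -1.    -0.   ]]
t 2.25 p [230.7 526.7 231.3] jaw 66.35 tilt -1.0 shift [ 549.1  -68.7 -432.8] spin -23.65 gap 85.5 F [-0.6 -1.  -0.1]
```

>>> arm_command:
  rows:
    - [[0,-69,0,-23.65],[0,-69,0,-23.65],[0,-69,0,-23.65],[0,-69,0,-23.65],[0,-69,0,-23.65]]

```text
time: 2.77
eef_pos: [0.2308, 0.5266, 0.3006]
tcp_rot: [-0.707, -0.001, 0.001, 0.707]
contact_force: [1.1, 0.0, -0.9]
finger_gap: 0.997
```

>>> arm_command:
  rows:
    - [[82,0,-154,0],[82,0,-154,0],[82,0,-154,0],[82,0,-154,0],[82,0,-154,0]]

```text
time: 3.18
eef_pos: [0.3163, 0.3673, 0.3007]
tcp_rot: [0.708, -0.002, 0.003, -0.706]
contact_force: [0.7, -0.9, -0.0]
finger_gap: 1.001
```

>>> arm_command:
  rows:
    - [[82,0,-154,0],[82,0,-154,0],[82,0,-154,0],[82,0,-154,0],[82,0,-154,0]]

```text
time: 3.6
eef_pos: [0.3993, 0.2077, 0.3011]
tcp_rot: [0.708, -0.004, 0.006, -0.706]
contact_force: [0.7, -0.5, 0.0]
finger_gap: 1.0
```

>>> arm_command:
  rows:
    - [[82,0,-154,0],[82,0,-154,0],[82,0,-154,0],[82,0,-154,0],[82,0,-154,0]]

```text
time: 4.02
eef_pos: [0.4807, 0.0469, 0.3015]
tcp_rot: [0.709, -0.007, 0.009, -0.705]
contact_force: [-0.1, -1.1, 0.0]
finger_gap: 0.999
```

```bash
cat > wl.py <<'E'
from h import *
import sys
w=look("wrist");cv2.imwrite(f"pics/{sys.argv[1]}.png",w["img"][:,:,::-1])
G=dict(beaker=(.564,.003),lantern=(.6445,.0735),vase=(.613,-.097),turtle=(.650,-.0145))
for n in sys.argv[2:]:
    m=mask(w,n)
    if m is None: print(n,None);continue
    v,e=fit(n,[w],[m],G[n]);print(n,v.round(4),round(e,3))
E
python3 - <<'E'
from h import *
to(.56,-.0,.30,90)
E
python3 wl.py w1 beaker lantern vase turtle
```

```text
t 4.02 p [480.7  46.9 301.5] jaw 88.7 tilt -1.0 shift [ 80.3   2.  -45.1] spin -1.3 gap 85.3 F [-0.1 -1.1  0. ]
beaker None
lantern [0.6456 0.0726] 0.03
vase [ 0.6121 -0.0961] 0.633
turtle [ 0.6643 -0.0171] 0.317
```

View pics/w1.png

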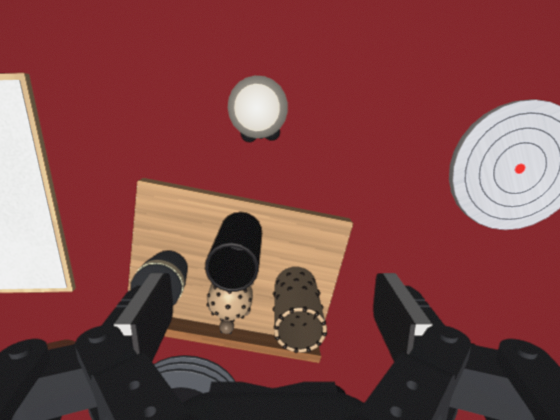

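>>> arm_command:
  rows:
    - [[47,20,-140,-1.3],[47,20,-140,-1.3],[47,20,-140,-1.3],[47,20,-140,-1.3],[47,20,-140,-1.3]]

```text
time: 4.68
eef_pos: [0.524, -0.0913, 0.2814]
tcp_rot: [0.709, 0.001, -0.001, -0.705]
contact_force: [0.2, -0.5, -1.2]
finger_gap: 0.999
```

```bash
python3 wl.py w2 vase beaker turtle; python3 - <<'E'
from h import *
to(.613,-.0965,.20,90)
im=cv2.imread("pics/w1.png").astype(int)
E
```

```text
vase [ 0.6147 -0.0975] 0.035
beaker [0.5651 0.0019] 0.029
turtle [ 0.6514 -0.015 ] 0.192
t 4.88 p [523.7 -85.7 282.6] jaw 90.56 tilt -1.0 shift [ 89.   82.8 -11.4] spin 0.56 gap 85.1 F [-0.2  0.8 -0.3]
```

View pics/w2.png

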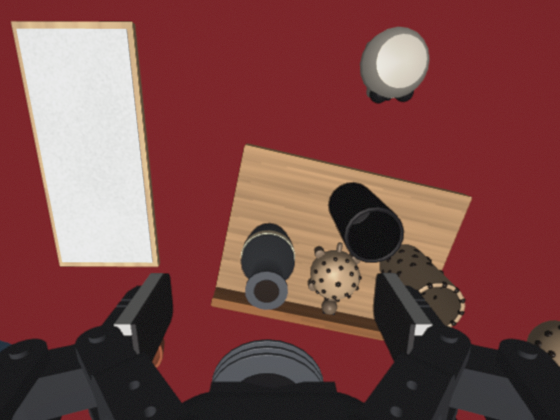

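>>> arm_command:
  rows:
    - [[90,80,-11,0.6],[90,80,-11,0.6],[90,80,-11,0.6],[90,80,-11,0.6],[90,80,-11,0.6]]

```text
time: 5.3
eef_pos: [0.6139, -0.0942, 0.2012]
tcp_rot: [0.708, 0.0, -0.001, -0.706]
contact_force: [0.0, -0.1, 1.1]
finger_gap: 0.995
```

>>> arm_command:
  rows:
    - [[0,0,0,0],[0,0,0,0]]

```text
time: 5.47
eef_pos: [0.6137, -0.0931, 0.2024]
tcp_rot: [0.708, 0.001, -0.001, -0.706]
contact_force: [-0.5, 0.5, 0.4]
finger_gap: 1.004
```

```bash
python3 - <<'E'
from h import *
to(.6137,-.097,.095,90)
E
```

```text
t 5.47 p [613.7 -93.1 202.4] jaw 90.15 tilt -1.0 shift [-1.000e-01  1.074e+02 -3.700e+00] spin 0.15 gap 85.7 F [-0.5  0.5  0.4]
```

>>> arm_command:
  rows:
    - [[0,30,-2,0],[0,60,-3.7,0],[0,85,-3.7,0],[0,100,-3.7,0],[0,107.4,-3.7,0]]

```text
time: 5.88
eef_pos: [0.6132, -0.0966, 0.0944]
tcp_rot: [0.708, 0.001, -0.001, -0.706]
contact_force: [-0.1, -0.2, 0.4]
finger_gap: 0.998
```

>>> arm_command:
  rows:
    - [[0,0,0,0],[0,0,0,0]]

```text
time: 6.05
eef_pos: [0.6134, -0.0964, 0.0957]
tcp_rot: [0.708, 0.002, -0.001, -0.706]
contact_force: [-0.3, 0.3, 0.9]
finger_gap: 0.998
```

```bash
python3 - <<'E'
from h import *
to(.6137,-.097,.095,90)
w=look("wrist");cv2.imwrite("pics/w3.png",w["img"][:,:,::-1])
E
```

```text
t 6.05 p [613.4 -96.4  95.7] jaw 90.18 tilt -1.0 shift [ 0.3  0.7 -0.6] spin 0.18 gap 85.2 F [-0.3  0.3  0.9]
```

View pics/w3.png

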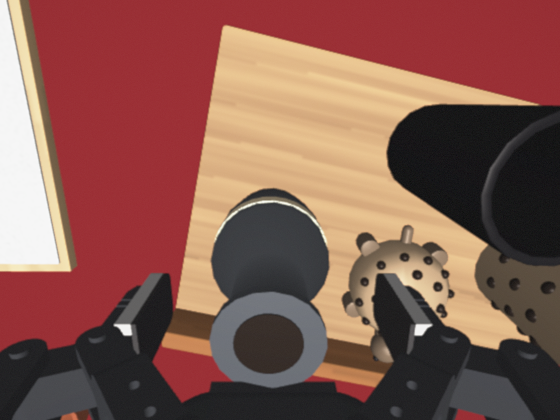

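>>> arm_command:
  rows:
    - [[0.3,0.5,-0.9,0],[0.3,0.5,-0.9,0],[0.3,0.5,-0.9,0]]

```text
time: 6.35
eef_pos: [0.6143, -0.0976, 0.0963]
tcp_rot: [0.708, 0.002, 0.0, -0.706]
contact_force: [0.9, 0.2, 0.5]
finger_gap: 1.003
```

>>> arm_command:
  rows:
    - [[0,0,0,0],[0,0,0,0],[0,0,0,0],[0,0,0,0],[0,0,0,0]]
  grip: 10

```text
time: 6.77
eef_pos: [0.6144, -0.0977, 0.0965]
tcp_rot: [0.708, 0.002, 0.0, -0.706]
contact_force: [-0.1, -1.0, 2.5]
finger_gap: 0.401
```

>>> arm_command:
  rows:
    - [[0,0,0,0],[0,0,0,0],[0,0,0,0],[0,0,0,0],[0,0,0,0]]

```text
time: 7.18
eef_pos: [0.6144, -0.0977, 0.0965]
tcp_rot: [0.708, 0.002, 0.0, -0.706]
contact_force: [-1.0, -0.0, 1.9]
finger_gap: 0.403
```

```bash
python3 - <<'E'
from h import *
to(.6137,-.097,.095,90)
E
```

```text
t 7.18 p [614.4 -97.7  96.5] jaw 90.15 tilt -1.0 shift [-0.7  1.5  0.8] spin 0.15 gap 34.4 F [-1.  -0.   1.9]
```

>>> arm_command:
  rows:
    - [[0,-5,0,0],[0,-15,0,0],[0,-30,0,0],[0,-45,0,0],[0,-55,0,0]]

```text
time: 7.6
eef_pos: [0.6145, -0.0976, 0.1535]
tcp_rot: [0.708, 0.003, 0.001, -0.706]
contact_force: [-0.3, 0.6, -3.6]
finger_gap: 0.401
```

>>> arm_command:
  rows:
    - [[-1,0,-12,0],[-3,0,-35,0],[-6,0,-60,0],[-8,0,-85,0],[-8,0,-107,0]]

```text
time: 8.02
eef_pos: [0.6059, -0.2073, 0.1536]
tcp_rot: [0.708, 0.002, 0.001, -0.706]
contact_force: [0.2, -0.2, -3.0]
finger_gap: 0.406
```

>>> arm_command:
  rows:
    - [[-1,0,-25,0],[-3,0,-50,0],[-6,0,-75,0],[-8,0,-95,0],[-8,0,-104,0]]

```text
time: 8.43
eef_pos: [0.5964, -0.3154, 0.1535]
tcp_rot: [0.709, 0.0, 0.002, -0.705]
contact_force: [0.5, -0.3, -3.6]
finger_gap: 0.402
```

>>> arm_command:
  rows:
    - [[0,0,0,0],[0,0,0,0],[0,0,0,0]]

```text
time: 8.68
eef_pos: [0.5966, -0.3143, 0.1534]
tcp_rot: [0.709, 0.001, 0.001, -0.706]
contact_force: [-0.1, 0.8, -3.0]
finger_gap: 0.4
```

```bash
python3 - <<'E'
from h import *
to(.599,-.308,.0895,90)
E
```

```text
t 8.68 p [ 596.6 -314.3  153.4] jaw 89.95 tilt -1.0 shift [ 2.3 63.8  6.5] spin -0.05 gap 34.1 F [-0.1  0.8 -3. ]
```

>>> arm_command:
  rows:
    - [[1,15,3,0],[2,35,6,0],[2,48,6,0],[2,55,6,0],[2,58,6,0]]

```text
time: 9.1
eef_pos: [0.5987, -0.3074, 0.0945]
tcp_rot: [0.708, 0.001, 0.0, -0.706]
contact_force: [-0.1, -0.5, -3.9]
finger_gap: 0.403
```

>>> arm_command:
  rows:
    - [[0,1,0,0],[0,2,0,0],[0,3,0,0],[0,4,0,0],[0,4,0,0]]

```text
time: 9.52
eef_pos: [0.5988, -0.3075, 0.0908]
tcp_rot: [0.708, 0.001, 0.001, -0.706]
contact_force: [0.9, -1.0, -3.0]
finger_gap: 0.405
```

```bash
python3 - <<'E'
from h import *
to(.599,-.308,.0885,90)
E
```

```text
t 9.52 p [ 598.8 -307.5   90.8] jaw 90.02 tilt -1.0 shift [ 0.2  2.3 -0.5] spin 0.02 gap 34.6 F [ 0.9 -1.  -3. ]
```

>>> arm_command:
  rows:
    - [[0,0.7,0,0],[0,1.4,0,0],[0,2.0,0,0],[0,2.3,0,0],[0,2.3,0,0]]

```text
time: 9.93
eef_pos: [0.5989, -0.3076, 0.0886]
tcp_rot: [0.708, 0.001, 0.001, -0.706]
contact_force: [-0.1, 0.1, -0.9]
finger_gap: 0.407
```

```bash
python3 - <<'E'
from h import *
to(.599,-.308,.0885,90)
E
```

```text
t 9.93 p [ 598.9 -307.6   88.6] jaw 90.02 tilt -1.0 shift [ 0.1  0.1 -0.4] spin 0.02 gap 34.8 F [-0.1  0.1 -0.9]
```

>>> arm_command:
  rows:
    - [[0,0,0,0],[0,0,0,0],[0,0,0,0],[0,0,0,0],[0,0,0,0]]
  grip: 85

```text
time: 10.35
eef_pos: [0.5989, -0.3076, 0.0887]
tcp_rot: [0.708, 0.001, 0.001, -0.706]
contact_force: [-0.3, -0.8, -0.4]
finger_gap: 0.999
```

>>> arm_command:
  rows:
    - [[0,0,0,0],[0,-15,0,0],[0,-40,0,0],[0,-80,0,0],[0,-110,0,0]]

```text
time: 10.77
eef_pos: [0.5988, -0.3072, 0.2011]
tcp_rot: [0.708, 0.001, 0.001, -0.706]
contact_force: [-0.7, -1.0, 0.1]
finger_gap: 0.996
```

>>> arm_command:
  rows:
    - [[-10,0,30,0],[-20,0,70,0],[-30,0,110,0],[-35,0,150,0],[-35,0,175,0]]

```text
time: 11.18
eef_pos: [0.5628, -0.1283, 0.2009]
tcp_rot: [0.708, 0.002, 0.0, -0.706]
contact_force: [0.6, 0.6, 0.0]
finger_gap: 0.998
```

>>> arm_command:
  rows:
    - [[0,0,40,0],[0,0,80,0],[0,0,115,0],[0,0,130,0],[0,0,130,0]]

```text
time: 11.6
eef_pos: [0.5624, 0.0061, 0.2008]
tcp_rot: [0.707, 0.004, -0.001, -0.707]
contact_force: [0.3, 0.2, -0.3]
finger_gap: 0.996
```

>>> arm_command:
  rows:
    - [[0,0,0,0],[0,0,0,0]]

```text
time: 11.77
eef_pos: [0.5625, 0.0059, 0.2009]
tcp_rot: [0.707, 0.004, -0.001, -0.707]
contact_force: [0.4, 0.1, 0.2]
finger_gap: 0.998
```

```bash
python3 - <<'E'
from h import *
to(.564,.0025,.072,90)
E
python3 wl.py w4 beaker lantern turtle
```

```text
t 11.77 p [562.5   5.9 200.9] jaw 90.46 tilt -1.0 shift [  1.  128.9  -3.4] spin 0.46 gap 85.2 F [0.4 0.1 0.2]
beaker [0.5655 0.0023] 0.021
lantern [0.6457 0.0721] 0.163
turtle [ 0.6566 -0.0161] 0.24
```

>>> arm_command:
  rows:
    - [[1,10,-3,0.4],[2,35,-3.6,0.4],[2,65,-3.6,0.4],[2,90,-3.6,0.4],[2,105,-3.6,0.4]]

```text
time: 12.38
eef_pos: [0.5638, 0.0007, 0.0927]
tcp_rot: [0.707, -0.0, 0.001, -0.707]
contact_force: [-0.6, 0.8, -0.7]
finger_gap: 0.995
```

>>> arm_command:
  rows:
    - [[0,12,0,0],[0,20,0,0],[0,24,0,0],[0,24,0,0]]

```text
time: 12.72
eef_pos: [0.5636, 0.0004, 0.068]
tcp_rot: [0.708, -0.001, 0.001, -0.707]
contact_force: [-0.2, -0.4, -0.0]
finger_gap: 0.997
```

```bash
python3 - <<'E'
from h import *
to(.565,.0023,.072,90)
E
python3 wl.py w5 beaker
```

```text
t 12.72 p [5.636e+02 4.000e-01 6.800e+01] jaw 89.89 tilt -1.0 shift [ 1.4 -4.   1.9] spin -0.11 gap 85.2 F [-0.2 -0.4 -0. ]
beaker [0.5664 0.002 ] 0.192
```

Align to y≈0.0022 and close.

>>> arm_command:
  rows:
    - [[1.4,-4,1.8,0],[1.4,-4,1.8,0],[1.4,-4,1.8,0]]

```text
time: 13.07
eef_pos: [0.566, 0.0025, 0.074]
tcp_rot: [0.707, 0.001, 0.002, -0.707]
contact_force: [-1.1, 0.4, 0.3]
finger_gap: 0.996
```

>>> arm_command:
  rows:
    - [[0,0,0,0],[0,0,0,0],[0,0,0,0],[0,0,0,0],[0,0,0,0]]
  grip: 30

```text
time: 13.48
eef_pos: [0.5662, 0.0024, 0.0745]
tcp_rot: [0.708, 0.001, 0.002, -0.707]
contact_force: [-1.0, -0.9, 10.7]
finger_gap: 0.656
```

>>> arm_command:
  rows:
    - [[0,0,0,0],[0,0,0,0]]

```text
time: 13.65
eef_pos: [0.5662, 0.0023, 0.0746]
tcp_rot: [0.707, 0.001, 0.002, -0.707]
contact_force: [0.2, -0.5, 4.1]
finger_gap: 0.648
```

>>> arm_command:
  rows:
    - [[0,-5,0,0],[0,-15,0,0],[0,-30,0,0],[0,-45,0,0],[0,-60,0,0]]

```text
time: 14.07
eef_pos: [0.566, 0.0024, 0.136]
tcp_rot: [0.707, 0.001, 0.002, -0.707]
contact_force: [0.4, -0.7, -2.2]
finger_gap: 0.652
```

```bash
python3 - <<'E'
from h import *
to(.509,-.308,.140,90)
E
```

```text
t 14.07 p [566.    2.4 136. ] jaw 89.9 tilt -1.0 shift [ -56.4   -3.9 -310.5] spin -0.1 gap 55.7 F [ 0.4 -0.7 -2.2]
```

>>> arm_command:
  rows:
    - [[-3,0,-12,0],[-8,0,-40,0],[-15,0,-75,0],[-22,0,-110,0],[-27,0,-145,0]]

```text
time: 14.48
eef_pos: [0.5375, -0.1447, 0.1362]
tcp_rot: [0.708, 0.001, 0.002, -0.707]
contact_force: [0.1, -0.7, -2.1]
finger_gap: 0.651
```

>>> arm_command:
  rows:
    - [[-8,0,-38,0],[-15,0,-75,0],[-22,0,-110,0],[-28,0,-138,0],[-30,0,-155,0]]

```text
time: 14.9
eef_pos: [0.5049, -0.304, 0.1364]
tcp_rot: [0.708, -0.001, 0.003, -0.706]
contact_force: [-1.0, -0.3, -2.4]
finger_gap: 0.65
```

>>> arm_command:
  rows:
    - [[0,0,0,0],[0,0,0,0],[0,0,0,0]]

```text
time: 15.15
eef_pos: [0.5048, -0.3033, 0.1364]
tcp_rot: [0.708, -0.001, 0.003, -0.706]
contact_force: [0.3, 0.9, -2.2]
finger_gap: 0.649
```

```bash
python3 - <<'E'
from h import *
to(.509,-.308,.0666,90)
E
```

```text
t 15.15 p [ 504.8 -303.3  136.4] jaw 89.7 tilt -1.0 shift [ 4.1 69.8 -4.5] spin -0.3 gap 55.5 F [ 0.3  0.9 -2.2]
```

>>> arm_command:
  rows:
    - [[1,12,-2,-0.3],[4,32,-4.5,-0.3],[4,50,-4.5,-0.3],[4,60,-4.5,-0.3],[4,63,-4.5,-0.3]]

```text
time: 15.57
eef_pos: [0.5086, -0.3067, 0.0714]
tcp_rot: [0.707, 0.001, -0.0, -0.707]
contact_force: [0.1, 0.7, -1.2]
finger_gap: 0.65
```

>>> arm_command:
  rows:
    - [[0,0.5,0,0],[0,1,0,0],[0,1.5,0,0],[0,2,0,0],[0,2,0,0]]

```text
time: 15.98
eef_pos: [0.5087, -0.3068, 0.0699]
tcp_rot: [0.707, 0.001, -0.0, -0.707]
contact_force: [0.1, 0.0, -1.2]
finger_gap: 0.654
```

```bash
python3 - <<'E'
from h import *
to(.509,-.308,.0666,90)
E
```

```text
t 15.98 p [ 508.7 -306.8   69.9] jaw 90.09 tilt -1.0 shift [ 0.3  3.3 -1.2] spin 0.09 gap 55.9 F [ 0.1  0.  -1.2]
```

>>> arm_command:
  rows:
    - [[0,0.7,0,0],[0,1.4,0,0],[0,2.1,0,0],[0,2.7,0,0],[0,2.9,0,0]]

```text
time: 16.4
eef_pos: [0.5087, -0.3068, 0.0669]
tcp_rot: [0.708, 0.001, -0.0, -0.707]
contact_force: [-0.0, 0.1, -2.2]
finger_gap: 0.652
```

```bash
python3 - <<'E'
from h import *
to(.509,-.308,.0666,90)
E
```

```text
t 16.4 p [ 508.7 -306.8   66.9] jaw 90.09 tilt -1.0 shift [ 0.3  0.3 -1.2] spin 0.09 gap 55.6 F [-0.   0.1 -2.2]
```

>>> arm_command:
  rows:
    - [[0,0.4,0,0],[0,0.7,0,0],[0,0.7,0,0]]

```text
time: 16.65
eef_pos: [0.5088, -0.3069, 0.0666]
tcp_rot: [0.708, 0.001, -0.0, -0.707]
contact_force: [-1.3, -0.5, 6.5]
finger_gap: 0.651
```

>>> arm_command:
  rows:
    - [[0,0,0,0],[0,0,0,0],[0,0,0,0],[0,0,0,0],[0,0,0,0]]
  grip: 85

```text
time: 17.07
eef_pos: [0.5088, -0.3069, 0.0665]
tcp_rot: [0.708, 0.001, -0.0, -0.707]
contact_force: [-0.8, -0.1, 0.3]
finger_gap: 0.992
```

>>> arm_command:
  rows:
    - [[0,0,0,0],[0,-15,0,0],[0,-45,0,0],[0,-85,0,0],[0,-120,0,0]]

```text
time: 17.48
eef_pos: [0.5085, -0.3065, 0.1884]
tcp_rot: [0.707, 0.001, -0.0, -0.707]
contact_force: [-0.1, -0.8, 0.5]
finger_gap: 0.999
```

>>> arm_command:
  rows:
    - [[0,0,30,0],[5,0,70,0],[20,0,110,0],[35,0,145,0],[45,0,165,0]]

```text
time: 17.9
eef_pos: [0.5544, -0.1368, 0.1885]
tcp_rot: [-0.707, -0.003, 0.001, 0.707]
contact_force: [0.6, 1.3, 0.5]
finger_gap: 0.992
```

>>> arm_command:
  rows:
    - [[15,0,37,0],[30,0,74,0],[45,0,110,0],[65,0,140,0],[65,0,150,0]]

```text
time: 18.32
eef_pos: [0.6204, 0.0195, 0.1884]
tcp_rot: [-0.706, -0.005, 0.003, 0.708]
contact_force: [-1.5, 0.5, -1.0]
finger_gap: 0.999
```

>>> arm_command:
  rows:
    - [[10,0,25,0],[22,0,45,0],[22,0,50,0],[22,0,50,0]]

```text
time: 18.65
eef_pos: [0.6418, 0.0716, 0.1883]
tcp_rot: [-0.706, -0.005, 0.004, 0.709]
contact_force: [0.7, -0.3, 0.5]
finger_gap: 0.996
```

```bash
python3 - <<'E'
from h import *
to(.6455,.0725,.072,90)
E
python3 wl.py w6 lantern turtle
```

```text
t 18.65 p [641.8  71.6 188.3] jaw 90.72 tilt -1.0 shift [  3.4 116.3   0.4] spin 0.72 gap 85.1 F [ 0.7 -0.3  0.5]
lantern [0.6456 0.0726] 0.029
turtle [ 0.6515 -0.0154] 0.203
```

>>> arm_command:
  rows:
    - [[1,12,0,0.7],[3.4,35,0.8,0.7],[3.4,65,0.8,0.7],[3.4,88,0.8,0.7],[3.4,100,0.8,0.7]]

```text
time: 19.22
eef_pos: [0.6443, 0.068, 0.0863]
tcp_rot: [-0.706, 0.002, -0.001, 0.708]
contact_force: [0.0, -0.2, -0.2]
finger_gap: 0.996
```

>>> arm_command:
  rows:
    - [[0,8,0,0],[0,14,0,0],[0,14,0,0],[0,14,0,0]]

```text
time: 19.55
eef_pos: [0.6447, 0.0679, 0.0731]
tcp_rot: [-0.706, 0.001, -0.002, 0.708]
contact_force: [-0.3, -0.1, -0.2]
finger_gap: 0.997
```

```bash
python3 - <<'E'
from h import *
to(.6456,.0726,.073,90)
E
```

```text
t 19.55 p [644.7  67.9  73.1] jaw 89.74 tilt -1.0 shift [0.9 0.1 4.7] spin -0.26 gap 85.1 F [-0.3 -0.1 -0.2]
```

>>> arm_command:
  rows:
    - [[0.9,0,4.5,0],[0.9,0,4.5,0],[0.9,0,4.5,0]]

```text
time: 19.8
eef_pos: [0.6459, 0.0729, 0.0738]
tcp_rot: [-0.706, 0.001, -0.002, 0.708]
contact_force: [0.0, 0.1, -0.8]
finger_gap: 0.993
```

```bash
python3 - <<'E'
from h import *
to(.6456,.0726,.073,90)
E
```

```text
t 19.8 p [645.9  72.9  73.8] jaw 89.77 tilt -1.0 shift [-0.3  0.8 -0.3] spin -0.23 gap 84.8 F [ 0.   0.1 -0.8]
```

>>> arm_command:
  rows:
    - [[0,0,0,0],[0,0,0,0],[0,0,0,0],[0,0,0,0],[0,0,0,0]]
  grip: 30

```text
time: 20.22
eef_pos: [0.6462, 0.0728, 0.0744]
tcp_rot: [-0.706, 0.001, -0.002, 0.708]
contact_force: [-1.7, -0.2, 6.8]
finger_gap: 0.655
```

>>> arm_command:
  rows:
    - [[0,0,0,0],[0,0,0,0]]

```text
time: 20.38
eef_pos: [0.6462, 0.0727, 0.0744]
tcp_rot: [-0.706, 0.001, -0.002, 0.708]
contact_force: [0.3, -0.2, 1.7]
finger_gap: 0.654
```

>>> arm_command:
  rows:
    - [[0,-5,0,0],[0,-18,0,0],[0,-36,0,0],[0,-58,0,0],[0,-75,0,0]]

```text
time: 20.8
eef_pos: [0.6462, 0.0726, 0.1519]
tcp_rot: [-0.706, 0.0, -0.003, 0.708]
contact_force: [0.6, -0.2, -2.2]
finger_gap: 0.657
```

>>> arm_command:
  rows:
    - [[-7,0,-12,0],[-22,0,-38,0],[-42,0,-68,0],[-62,0,-98,0],[-80,0,-130,0]]

```text
time: 21.22
eef_pos: [0.5644, -0.0579, 0.1524]
tcp_rot: [-0.706, -0.0, -0.003, 0.708]
contact_force: [2.3, -1.1, -2.7]
finger_gap: 0.655
```

>>> arm_command:
  rows:
    - [[-20,0,-30,0],[-44,0,-58,0],[-67,0,-85,0],[-87,0,-110,0],[-102,0,-130,0]]

```text
time: 21.63
eef_pos: [0.4603, -0.1897, 0.1527]
tcp_rot: [-0.707, 0.0, -0.003, 0.708]
contact_force: [1.0, -0.5, -3.2]
finger_gap: 0.653
```

>>> arm_command:
  rows:
    - [[-13,0,-30,0],[-26,0,-60,0],[-37,0,-90,0],[-43,0,-110,0],[-43,0,-118,0]]

```text
time: 22.05
eef_pos: [0.4148, -0.3109, 0.1532]
tcp_rot: [0.707, -0.002, 0.005, -0.707]
contact_force: [-0.2, 0.2, -2.7]
finger_gap: 0.654
```

>>> arm_command:
  rows:
    - [[0,0,0,0],[0,0,0,0],[0,0,0,0]]

```text
time: 22.3
eef_pos: [0.4153, -0.3099, 0.1536]
tcp_rot: [0.707, -0.001, 0.004, -0.707]
contact_force: [-0.6, 0.3, -1.9]
finger_gap: 0.657
```

```bash
python3 - <<'E'
from h import *
to(.419,-.308,.066,90)
E
```

```text
t 22.3 p [ 415.3 -309.9  153.6] jaw 89.54 tilt -1.0 shift [ 3.2 87.7  2. ] spin -0.46 gap 56.1 F [-0.6  0.3 -1.9]
```

>>> arm_command:
  rows:
    - [[1,12,1,0],[3,35,2,0],[3,58,2,0],[3,72,2,0],[3,81,2,0]]

```text
time: 22.72
eef_pos: [0.419, -0.3065, 0.0714]
tcp_rot: [-0.707, 0.001, -0.003, 0.707]
contact_force: [0.4, -0.3, -3.2]
finger_gap: 0.654
```

>>> arm_command:
  rows:
    - [[0,1,0,0],[0,2,0,0],[0,3,0,0],[0,4,0,0],[0,4,0,0]]

```text
time: 23.13
eef_pos: [0.4193, -0.3066, 0.0679]
tcp_rot: [-0.707, 0.001, -0.004, 0.707]
contact_force: [-0.9, -0.4, -2.3]
finger_gap: 0.658
```

```bash
python3 - <<'E'
from h import *
to(.419,-.308,.0664,90)
E
```

```text
t 23.13 p [ 419.3 -306.6   67.9] jaw 89.65 tilt -1.0 shift [-0.3  1.5 -1.4] spin -0.35 gap 56.2 F [-0.9 -0.4 -2.3]
```

>>> arm_command:
  rows:
    - [[0,0.7,0,0],[0,1.3,0,0],[0,1.7,0,0],[0,1.7,0,0]]

```text
time: 23.47
eef_pos: [0.4194, -0.3067, 0.0664]
tcp_rot: [0.707, -0.001, 0.004, -0.707]
contact_force: [1.0, -0.3, 0.6]
finger_gap: 0.654
```

>>> arm_command:
  rows:
    - [[0,0,0,0],[0,0,0,0],[0,0,0,0],[0,0,0,0],[0,0,0,0]]
  grip: 85

```text
time: 23.88
eef_pos: [0.4194, -0.3067, 0.0664]
tcp_rot: [0.707, -0.001, 0.004, -0.707]
contact_force: [-0.2, -0.8, -0.7]
finger_gap: 0.995
```

>>> arm_command:
  rows:
    - [[0,0,0,0],[0,-15,0,0],[0,-45,0,0],[0,-85,0,0],[0,-125,0,0]]

```text
time: 24.3
eef_pos: [0.4183, -0.3062, 0.1927]
tcp_rot: [-0.707, 0.001, -0.003, 0.707]
contact_force: [0.3, -0.3, 0.2]
finger_gap: 0.994
```

>>> arm_command:
  rows:
    - [[5,0,25,0],[15,0,62,0],[35,0,97,0],[58,0,130,0],[80,0,155,0]]

```text
time: 24.72
eef_pos: [0.5002, -0.1488, 0.1935]
tcp_rot: [-0.707, 0.0, -0.003, 0.708]
contact_force: [0.6, -0.3, 0.1]
finger_gap: 0.997
```

>>> arm_command:
  rows:
    - [[25,0,30,0],[52,0,60,0],[80,0,90,0],[105,0,118,0],[120,0,138,0]]

```text
time: 25.13
eef_pos: [0.6224, -0.0078, 0.194]
tcp_rot: [-0.706, -0.001, -0.002, 0.708]
contact_force: [-0.6, 0.4, -0.2]
finger_gap: 0.993
```

>>> arm_command:
  rows:
    - [[0,0,0,0],[0,0,0,0],[0,0,0,0]]

```text
time: 25.38
eef_pos: [0.6219, -0.0085, 0.1938]
tcp_rot: [-0.706, -0.0, -0.002, 0.708]
contact_force: [0.5, -0.5, 0.2]
finger_gap: 0.994
```

```bash
python3 - <<'E'
from h import *
to(.65,-.015,.2,90)
t=look("top");np.savez("cleared.npz",top=t["img"],scene=look("scene")["img"])
cv2.imwrite("pics/t1.png",t["img"][:,:,::-1])
E
python3 wl.py w7 turtle
```

```text
t 25.38 p [621.9  -8.5 193.8] jaw 89.86 tilt -1.0 shift [28.1 -6.1 -6.4] spin -0.14 gap 84.9 F [ 0.5 -0.5  0.2]
turtle [ 0.652  -0.0153] 0.194
```

View pics/w7.png

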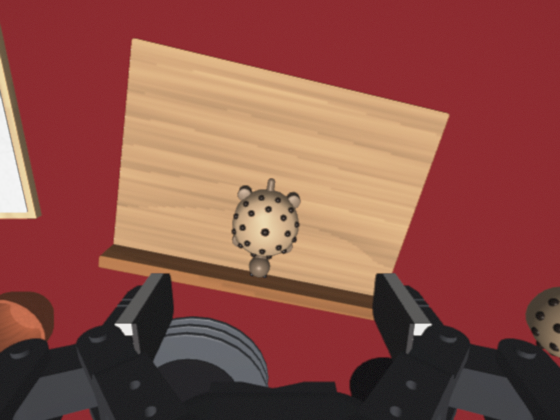

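```bash
python3 - <<'E'
from h import *
c=look("wrist");m=mask(c,"turtle")
L=np.array([ray(c,p,.028)[:2] for p in((245,193),(293,200),(236,241),(289,248))])
print("legs",L.round(4).tolist(),"mean",L.mean(0).round(4))
for a,b in((0,2),(1,3)): d=L[b]-L[a];print("dir side",np.degrees(np.arctan2(d[1],d[0])))
for a,b in((0,3),(1,2)): d=L[b]-L[a];print("diag",np.degrees(np.arctan2(d[1],d[0])),np.linalg.norm(d))
for z in(.03,.038):
  h=ray(c,(259.5,267),z)[:2];t=ray(c,(270.5,185),.03)[:2];d=h-t;print("head",h.round(4),"tail",t.round(4),np.degrees(np.arctan2(d[1],d[0])))
# shell: opened mask (drops head, legs, tail), fit circle model
mm=cv2.morphologyEx(m,cv2.MORPH_OPEN,cv2.getStructuringElement(cv2.MORPH_ELLIPSE,(35,35)))
v,e=fit("turtle",[c],[mm],(.652,-.0153));print("shell",v.round(4),round(e,3))
E
```

```text
legs [[0.6265, -0.0333], [0.6333, 0.011], [0.6741, -0.0432], [0.6816, 0.0078]] mean [ 0.6539 -0.0144]
dir side -11.782685273566194
dir side -3.7235548196254826
diag 36.701916388225726 0.06879231338061643
diag -53.02930041031953 0.06783416968842068
head [ 0.7008 -0.0209] tail [ 0.6185 -0.0098] -7.715674968151397
head [ 0.6968 -0.0206] tail [ 0.6185 -0.0098] -7.876254795666151
shell [ 0.6518 -0.0157] 0.034
```

>>> arm_command:
  rows:
    - [[10,10,-2,4],[20,30,-5,7.9],[30,50,-6.7,7.9],[30,70,-6.7,7.9],[30,70,-6.7,7.9]]

```text
time: 26.1
eef_pos: [0.651, -0.0155, 0.1207]
tcp_rot: [-0.705, 0.05, -0.05, 0.706]
contact_force: [-1.5, 1.0, -1.9]
finger_gap: 0.994
```

>>> arm_command:
  rows:
    - [[0,0,0,0],[0,0,0,0],[0,0,0,0]]

```text
time: 26.35
eef_pos: [0.6513, -0.0156, 0.122]
tcp_rot: [-0.705, 0.05, -0.05, 0.706]
contact_force: [-0.6, 0.2, 0.3]
finger_gap: 0.994
```

```bash
python3 - <<'E'
from h import *
to(.652,-.0153,.021,82)
E
```

```text
t 26.35 p [651.3 -15.6 122. ] jaw 81.9 tilt -1.0 shift [6.00e-01 1.01e+02 1.00e-01] spin -0.1 gap 84.9 F [-0.6  0.2  0.3]
```

>>> arm_command:
  rows:
    - [[0.5,15,0,0],[0.5,40,0,0],[0.5,65,0,0],[0.5,83,0,0],[0.5,88,0,0]]

```text
time: 26.77
eef_pos: [0.651, -0.0154, 0.0324]
tcp_rot: [-0.705, 0.05, -0.049, 0.706]
contact_force: [-0.7, 0.3, 0.5]
finger_gap: 1.0
```

>>> arm_command:
  rows:
    - [[0,4,0,0],[0,8,0,0],[0,12,0,0],[0,12,0,0]]

```text
time: 27.1
eef_pos: [0.6512, -0.0154, 0.0206]
tcp_rot: [-0.705, 0.05, -0.05, 0.706]
contact_force: [-0.2, -0.8, 0.2]
finger_gap: 0.99
```

```bash
python3 - <<'E'
from h import *
to(.652,-.0153,.021,82)
w=look("wrist");cv2.imwrite("pics/w8.png",w["img"][:,:,::-1])
E
```

```text
t 27.1 p [651.2 -15.4  20.6] jaw 81.91 tilt -1.0 shift [ 0.8 -0.4  0.2] spin -0.09 gap 84.5 F [-0.2 -0.8  0.2]
```

View pics/w8.png

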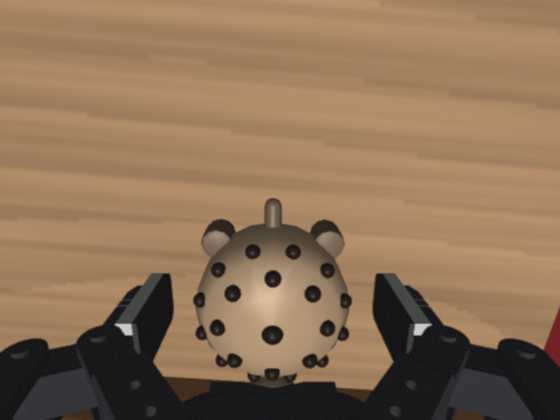

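>>> arm_command:
  rows:
    - [[0,0,0,0],[0,0,0,0],[0,0,0,0],[0,0,0,0],[0,0,0,0]]
  grip: 35

```text
time: 27.57
eef_pos: [0.6516, -0.0155, 0.022]
tcp_rot: [-0.705, 0.05, -0.05, 0.706]
contact_force: [-4.1, 0.9, 14.2]
finger_gap: 0.683
```

>>> arm_command:
  rows:
    - [[0,0,0,0],[0,0,0,0],[0,0,0,0]]

```text
time: 27.82
eef_pos: [0.6516, -0.0155, 0.0221]
tcp_rot: [-0.705, 0.05, -0.05, 0.706]
contact_force: [-0.1, -1.0, 3.3]
finger_gap: 0.677
```

>>> arm_command:
  rows:
    - [[0,-4,0,0],[0,-15,0,0],[0,-35,0,0],[0,-60,0,0],[0,-90,0,0]]

```text
time: 28.23
eef_pos: [0.651, -0.0156, 0.1131]
tcp_rot: [-0.705, 0.05, -0.05, 0.706]
contact_force: [0.4, -0.0, -1.4]
finger_gap: 0.681
```

>>> arm_command:
  rows:
    - [[-6,0,13,0],[-18,0,40,0],[-33,0,75,0],[-48,0,108,0],[-60,0,140,0]]

```text
time: 28.65
eef_pos: [0.6104, 0.1334, 0.1144]
tcp_rot: [-0.704, 0.05, -0.05, 0.706]
contact_force: [1.1, 1.6, -1.8]
finger_gap: 0.678
```

>>> arm_command:
  rows:
    - [[-16,0,36,0],[-32,0,72,0],[-50,0,108,0],[-64,0,140,0],[-70,0,155,0]]

```text
time: 29.07
eef_pos: [0.5605, 0.3022, 0.1158]
tcp_rot: [-0.703, 0.049, -0.048, 0.707]
contact_force: [-0.5, 1.0, -1.3]
finger_gap: 0.679
```

>>> arm_command:
  rows:
    - [[0,0,0,0],[0,0,0,0],[0,0,0,0]]

```text
time: 29.32
eef_pos: [0.561, 0.3011, 0.1162]
tcp_rot: [-0.704, 0.049, -0.048, 0.707]
contact_force: [1.1, -0.7, -1.6]
finger_gap: 0.678
```

```bash
python3 - <<'E'
from h import *
to(.482,.3285,.0506,82)
c=look("wrist");cv2.imwrite("pics/w9.png",c["img"][:,:,::-1])
m=mask(c,"wheel")
if m is not None: print("wheel",fit("wheel",[c],[m],(.482,.3285)))
im=c["img"].astype(int);rd=((im[...,0]>200)&(im[...,1]<90)).astype(np.uint8)
n,l,s,ce=cv2.connectedComponentsWithStats(rd)
for i in range(1,n):
    if s[i,4]>20:print(s[i],ce[i].round(1),ray(c,ce[i],.05).round(4))
E
```

```text
t 29.32 p [561.  301.1 116.2] jaw 82.13 tilt -1.0 shift [-81.9  65.8  16. ] spin 0.13 gap 57.9 F [ 1.1 -0.7 -1.6]
wheel (array([0.48257874, 0.32776505]), np.float64(0.020267486572265625))
```

View pics/w9.png

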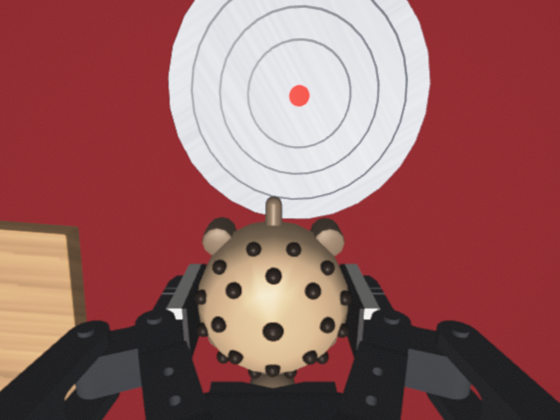

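```bash
python3 - <<'E'
from h import *
c=look("wrist");print("dot",ray(c,(299,95.7),.05).round(4))
m=mask(c,"turtle");mm=cv2.morphologyEx(m,cv2.MORPH_OPEN,cv2.getStructuringElement(cv2.MORPH_ELLIPSE,(61,61)))
v,e=fit("turtle",[c],[mm],(.562,.301),z=.1141);print("shell",v.round(4),round(e,3))
d=np.array(ray(c,(299,95.7),.05)[:2])-v
o=arm.get_obs()["eef_pos"][:2]
to(*(o+d),.0521,None)
E
```

```text
dot [0.4844 0.3275 0.05  ]
shell [0.5618 0.3009] 0.052
t 29.52 p [561.1 300.9 115.9] jaw 82.08 tilt -1.0 shift [-80.3  64.   15.3] spin 0 gap 57.9 F [-0.7 -0.8 -0.8]
```

>>> arm_command:
  rows:
    - [[-12,0,3,0],[-32,0,7,0],[-55,0,12,0],[-75,0,15.7,0],[-81,0,15.7,0]]

```text
time: 29.93
eef_pos: [0.4806, 0.3287, 0.1163]
tcp_rot: [-0.703, 0.049, -0.047, 0.707]
contact_force: [-0.8, 0.4, -1.1]
finger_gap: 0.68
```

>>> arm_command:
  rows:
    - [[0,0,0,0],[0,0,0,0]]

```text
time: 30.1
eef_pos: [0.4812, 0.3283, 0.1165]
tcp_rot: [-0.703, 0.049, -0.048, 0.707]
contact_force: [0.7, -0.7, -1.6]
finger_gap: 0.679
```

```bash
python3 - <<'E'
from h import *
to(.4828,.328,.0521,82)
E
```

```text
t 30.1 p [481.2 328.3 116.5] jaw 82.16 tilt -1.0 shift [ 1.8 64.4 -0.4] spin 0.16 gap 57.9 F [ 0.7 -0.7 -1.6]
```

>>> arm_command:
  rows:
    - [[1,12,0,0],[2,30,-0.4,0],[2,45,-0.4,0],[2,54,-0.4,0],[2,57,-0.4,0]]

```text
time: 30.52
eef_pos: [0.4831, 0.327, 0.0575]
tcp_rot: [-0.704, 0.05, -0.047, 0.707]
contact_force: [-0.4, 0.7, -0.8]
finger_gap: 0.684
```

>>> arm_command:
  rows:
    - [[0,1,0,0],[0,2,0,0],[0,3,0,0],[0,4,0,0],[0,4,0,0]]

```text
time: 30.93
eef_pos: [0.4832, 0.3272, 0.0538]
tcp_rot: [-0.704, 0.05, -0.048, 0.707]
contact_force: [-0.4, -0.5, -0.5]
finger_gap: 0.681
```

```bash
python3 - <<'E'
from h import *
to(.4828,.328,.0521,82)
E
```

```text
t 30.93 p [483.2 327.2  53.8] jaw 82.11 tilt -1.0 shift [-0.5  1.7  0.7] spin 0.11 gap 58.2 F [-0.4 -0.5 -0.5]
```

>>> arm_command:
  rows:
    - [[-0.3,0.6,0.6,0],[-0.3,1.2,0.6,0],[-0.3,1.7,0.6,0],[-0.3,1.7,0.6,0]]

```text
time: 31.27
eef_pos: [0.483, 0.3279, 0.0521]
tcp_rot: [-0.704, 0.05, -0.048, 0.707]
contact_force: [-0.0, -0.2, -0.3]
finger_gap: 0.679
```

>>> arm_command:
  rows:
    - [[0,0,0,0],[0,0,0,0]]

```text
time: 31.43
eef_pos: [0.483, 0.3279, 0.0522]
tcp_rot: [-0.704, 0.05, -0.048, 0.707]
contact_force: [-0.5, 0.1, -0.1]
finger_gap: 0.679
```

>>> arm_command:
  rows:
    - [[0,0.4,0,0],[0,0.4,0,0]]

```text
time: 31.6
eef_pos: [0.483, 0.328, 0.0521]
tcp_rot: [-0.704, 0.05, -0.048, 0.707]
contact_force: [-2.1, -0.9, 5.6]
finger_gap: 0.678
```

>>> arm_command:
  rows:
    - [[0,0,0,0],[0,0,0,0],[0,0,0,0],[0,0,0,0],[0,0,0,0]]
  grip: 85

```text
time: 32.02
eef_pos: [0.483, 0.3279, 0.052]
tcp_rot: [-0.704, 0.05, -0.048, 0.707]
contact_force: [-0.3, 0.1, 0.4]
finger_gap: 0.994
```

>>> arm_command:
  rows:
    - [[0,0,0,0],[0,-12,0,0],[0,-40,0,0],[0,-80,0,0],[0,-120,0,0]]

```text
time: 32.43
eef_pos: [0.4828, 0.327, 0.174]
tcp_rot: [-0.704, 0.05, -0.047, 0.707]
contact_force: [0.3, -0.6, 0.0]
finger_gap: 1.001
```

>>> arm_command:
  rows:
    - [[-5,-25,0,0],[-10,-40,0,0],[-10,-40,0,0],[-10,-40,0,0]]

```text
time: 32.77
eef_pos: [0.4731, 0.3283, 0.2153]
tcp_rot: [-0.704, 0.049, -0.048, 0.707]
contact_force: [0.2, -0.6, -0.5]
finger_gap: 0.995
```

```bash
python3 - <<'E'
from h import *
to(.4194,-.3067,.19,90)
c=look("wrist");cv2.imwrite("pics/w10.png",c["img"][:,:,::-1])
m=mask(c,"wheel");mt=mask(c,"turtle");m=np.maximum(m,mt)
print("wheel",fit("wheel",[c],[m],(.482,.3285)))
mm=cv2.morphologyEx(mt,cv2.MORPH_OPEN,cv2.getStructuringElement(cv2.MORPH_ELLIPSE,(31,31)))
print("shell",fit("turtle",[c],[mm],(.483,.328),z=.05))
E
```

```text
t 32.77 p [473.1 328.3 215.3] jaw 82.13 tilt -1.0 shift [  33.8   22.  -636.5] spin -7.87 gap 85.0 F [ 0.2 -0.6 -0.5]
wheel (array([0.48347667, 0.3274633 ]), np.float64(0.023659586906433105))
shell (array([0.48324059, 0.32815773]), np.float64(0.03873729705810547))
```

View pics/w10.png

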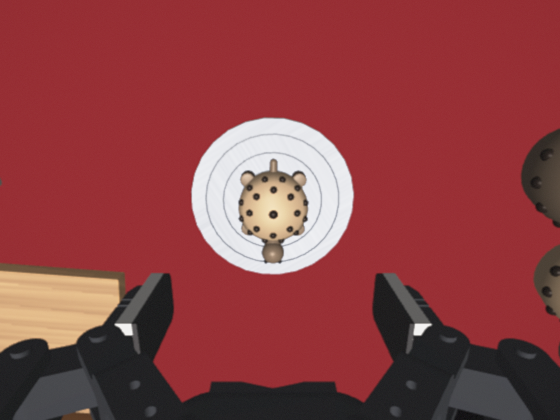

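>>> arm_command:
  rows:
    - [[0,0,0,-4],[0,0,0,-7.9],[0,0,0,-7.9],[0,0,0,-7.9]]

```text
time: 33.25
eef_pos: [0.4729, 0.3276, 0.2129]
tcp_rot: [-0.706, 0.003, 0.001, 0.708]
contact_force: [0.3, -0.2, 0.2]
finger_gap: 0.991
```

>>> arm_command:
  rows:
    - [[-3,0,-30,0],[-6,0,-70,0],[-9,0,-110,0],[-12,0,-150,0],[-12,0,-185,0]]

```text
time: 33.67
eef_pos: [0.4596, 0.1403, 0.2123]
tcp_rot: [-0.706, 0.004, 0.0, 0.708]
contact_force: [1.1, -1.1, 0.3]
finger_gap: 0.991
```

>>> arm_command:
  rows:
    - [[-3,0,-37,0],[-6,0,-74,0],[-9,0,-111,0],[-12,0,-148,0],[-12,0,-185,0]]

```text
time: 34.08
eef_pos: [0.4459, -0.0464, 0.2118]
tcp_rot: [-0.706, 0.005, -0.001, 0.708]
contact_force: [0.7, 0.4, -1.0]
finger_gap: 0.995
```

>>> arm_command:
  rows:
    - [[-3,0,-37,0],[-6,0,-74,0],[-9,0,-110,0],[-12,0,-140,0],[-12,0,-160,0]]

```text
time: 34.5
eef_pos: [0.4314, -0.2096, 0.2113]
tcp_rot: [-0.706, 0.007, -0.002, 0.708]
contact_force: [-0.1, -0.3, -0.3]
finger_gap: 0.996
```

```bash
python3 - <<'E'
from h import *
to(.4194,-.3067,.15,89.65)
E
```

```text
t 34.5 p [ 431.4 -209.6  211.3] jaw 89.2 tilt -1.0 shift [-10.2  61.2 -97.4] spin -0.45 gap 85.1 F [-0.1 -0.3 -0.3]
```

>>> arm_command:
  rows:
    - [[-2,5,-30,0],[-5,15,-60,0],[-8,30,-85,-0.4],[-10.5,45,-97,-0.4],[-10.5,50,-97,-0.4]]

```text
time: 34.92
eef_pos: [0.4174, -0.3088, 0.159]
tcp_rot: [-0.706, 0.008, -0.001, 0.708]
contact_force: [-0.8, -0.1, -0.8]
finger_gap: 0.998
```

>>> arm_command:
  rows:
    - [[0,0,0,0],[0,0,0,0]]

```text
time: 35.08
eef_pos: [0.4173, -0.3083, 0.1589]
tcp_rot: [-0.706, 0.009, -0.001, 0.708]
contact_force: [0.3, -0.9, 0.8]
finger_gap: 0.998
```

```bash
python3 - <<'E'
from h import *
to(.4194,-.3067,.0664,89.65)
E
```

```text
t 35.08 p [ 417.3 -308.3  158.9] jaw 89.16 tilt -0.9999 shift [ 3.  92.4  1.4] spin -0.49 gap 85.2 F [ 0.3 -0.9  0.8]
```

>>> arm_command:
  rows:
    - [[1,15,0,-0.5],[2.5,35,1,-0.5],[2.5,58,1,-0.5],[2.5,75,1,-0.5],[2.5,84,1,-0.5]]

```text
time: 35.5
eef_pos: [0.4192, -0.306, 0.0739]
tcp_rot: [-0.706, 0.006, 0.002, 0.708]
contact_force: [-0.8, 1.0, -0.8]
finger_gap: 0.994
```

>>> arm_command:
  rows:
    - [[0,4,0,0],[0,8,0,0],[0,8,0,0]]

```text
time: 35.75
eef_pos: [0.4194, -0.3058, 0.0662]
tcp_rot: [-0.706, 0.006, 0.002, 0.708]
contact_force: [0.1, -0.6, 0.2]
finger_gap: 0.993
```

```bash
python3 - <<'E'
from h import *
to(.4194,-.3067,.0664,89.65)
print(R.from_quat(arm.get_obs()["tcp_rot"]).as_matrix().round(4).tolist())
E
```

```text
t 35.75 p [ 419.4 -305.8   66.2] jaw 89.71 tilt -0.9999 shift [-0.  -0.2 -0.9] spin 0.06 gap 84.8 F [ 0.1 -0.6  0.2]
[[0.9999, -0.0107, 0.0051], [-0.005, 0.0032, 1.0], [-0.0107, -0.9999, 0.0031]]
```

>>> arm_command:
  rows:
    - [[0,0,-0.9,0],[0,0,-0.9,0],[0,0,-0.9,0]]

```text
time: 36.0
eef_pos: [0.4196, -0.3069, 0.0668]
tcp_rot: [-0.706, 0.005, 0.002, 0.708]
contact_force: [0.5, 0.4, -0.4]
finger_gap: 0.994
```

>>> arm_command:
  rows:
    - [[0,0,0,0],[0,0,0,0],[0,0,0,0],[0,0,0,0],[0,0,0,0]]
  grip: 30

```text
time: 36.42
eef_pos: [0.4198, -0.3071, 0.0673]
tcp_rot: [-0.706, 0.005, 0.001, 0.708]
contact_force: [-1.6, -0.4, 9.4]
finger_gap: 0.654
```

>>> arm_command:
  rows:
    - [[0,0,0,0],[0,0,0,0]]

```text
time: 36.58
eef_pos: [0.4197, -0.3071, 0.0673]
tcp_rot: [-0.706, 0.005, 0.001, 0.708]
contact_force: [-0.5, -0.8, 1.8]
finger_gap: 0.658
```

>>> arm_command:
  rows:
    - [[0,-5,0,0],[0,-18,0,0],[0,-38,0,0],[0,-60,0,0],[0,-80,0,0]]

```text
time: 37.0
eef_pos: [0.4204, -0.3072, 0.1486]
tcp_rot: [-0.706, 0.005, 0.002, 0.708]
contact_force: [-0.2, -0.5, -2.7]
finger_gap: 0.65
```

>>> arm_command:
  rows:
    - [[2,0,12,0],[10,0,38,0],[20,0,68,0],[30,0,98,0],[43,0,125,0]]

```text
time: 37.42
eef_pos: [0.4637, -0.1801, 0.1482]
tcp_rot: [-0.706, 0.006, 0.002, 0.708]
contact_force: [0.8, -0.3, -3.2]
finger_gap: 0.655
```

>>> arm_command:
  rows:
    - [[20,0,28,0],[42,0,56,0],[64,0,84,0],[84,0,108,0],[102,0,130,0]]

```text
time: 37.83
eef_pos: [0.5669, -0.0479, 0.1471]
tcp_rot: [-0.706, 0.005, 0.003, 0.708]
contact_force: [0.3, -0.2, -3.5]
finger_gap: 0.657
```

>>> arm_command:
  rows:
    - [[17,0,28,0],[34,0,56,0],[50,0,82,0],[63,0,100,0],[70,0,110,0]]

```text
time: 38.25
eef_pos: [0.6376, 0.0657, 0.1458]
tcp_rot: [-0.705, 0.004, 0.004, 0.709]
contact_force: [-0.1, 0.1, -2.4]
finger_gap: 0.655
```

>>> arm_command:
  rows:
    - [[0,0,0,0],[0,0,0,0],[0,0,0,0]]

```text
time: 38.5
eef_pos: [0.6369, 0.0651, 0.1454]
tcp_rot: [-0.706, 0.005, 0.004, 0.709]
contact_force: [1.2, 0.4, -3.2]
finger_gap: 0.654
```

```bash
python3 - <<'E'
from h import *
to(.6462,.0727,.0744,89.77)
print(R.from_quat(arm.get_obs()["tcp_rot"]).as_matrix()[:,1].round(4).tolist())
E
```

```text
t 38.5 p [636.9  65.1 145.4] jaw 89.94 tilt -0.9999 shift [10.2 70.9  7.3] spin 0.17 gap 55.8 F [ 1.2  0.4 -3.2]
[-0.0131, 0.0041, -0.9999]
```

>>> arm_command:
  rows:
    - [[3,0,3,0],[8,0,7,0],[10.2,0,7.5,0],[10.2,0,7.5,0],[10.2,0,7.5,0]]

```text
time: 38.92
eef_pos: [0.6472, 0.0724, 0.1452]
tcp_rot: [-0.706, 0.005, 0.004, 0.709]
contact_force: [0.3, 0.0, -3.6]
finger_gap: 0.655
```

>>> arm_command:
  rows:
    - [[0,10,0,0],[0,30,0,0],[0,48,0,0],[0,60,0,0],[0,65,0,0]]

```text
time: 39.33
eef_pos: [0.6454, 0.0724, 0.078]
tcp_rot: [-0.706, 0.006, 0.005, 0.708]
contact_force: [0.3, -0.5, -2.0]
finger_gap: 0.657
```

>>> arm_command:
  rows:
    - [[0,0,0,0],[0,0,0,0]]

```text
time: 39.5
eef_pos: [0.6454, 0.0724, 0.078]
tcp_rot: [-0.706, 0.006, 0.005, 0.708]
contact_force: [0.3, 0.7, -2.9]
finger_gap: 0.654
```

```bash
python3 - <<'E'
from h import *
to(.6465,.0727,.0753,89.77)
print(R.from_quat(arm.get_obs()["tcp_rot"]).as_matrix()[:,1].round(4).tolist())
E
```

```text
t 39.5 p [645.4  72.4  78. ] jaw 89.93 tilt -0.9999 shift [1.2 2.7 0.3] spin 0.16 gap 55.9 F [ 0.3  0.7 -2.9]
[-0.0159, 0.0035, -0.9999]
```

>>> arm_command:
  rows:
    - [[1,0,0.3,0],[1.4,0.8,0.3,0],[1.4,1.5,0.3,0],[1.4,2,0.3,0],[1.4,2.2,0.3,0]]

```text
time: 39.92
eef_pos: [0.6467, 0.0727, 0.0759]
tcp_rot: [-0.706, 0.006, 0.005, 0.708]
contact_force: [0.2, 0.2, -2.8]
finger_gap: 0.653
```

```bash
python3 - <<'E'
from h import *
to(.6467,.0727,.0753,89.77)
E
```

```text
t 39.92 p [646.7  72.7  75.9] jaw 89.93 tilt -0.9999 shift [-0.   0.6 -0. ] spin 0.16 gap 55.7 F [ 0.2  0.2 -2.8]
```

>>> arm_command:
  rows:
    - [[0,0.4,0,0],[0,0.8,0,0],[0,0.8,0,0]]

```text
time: 40.17
eef_pos: [0.6468, 0.0727, 0.0755]
tcp_rot: [-0.706, 0.006, 0.005, 0.708]
contact_force: [-2.9, 0.0, 3.4]
finger_gap: 0.656
```

>>> arm_command:
  rows:
    - [[0,0,0,0],[0,0,0,0],[0,0,0,0],[0,0,0,0],[0,0,0,0]]
  grip: 85

```text
time: 40.58
eef_pos: [0.6468, 0.0727, 0.0755]
tcp_rot: [-0.706, 0.006, 0.005, 0.708]
contact_force: [0.1, 0.3, -0.6]
finger_gap: 0.997
```

>>> arm_command:
  rows:
    - [[0,0,0,0],[0,-12,0,0],[0,-40,0,0],[0,-80,0,0],[0,-120,0,0]]

```text
time: 41.0
eef_pos: [0.6482, 0.0722, 0.1976]
tcp_rot: [-0.706, 0.006, 0.005, 0.708]
contact_force: [0.6, 0.6, -0.3]
finger_gap: 0.997
```

>>> arm_command:
  rows:
    - [[-10,0,-25,0],[-25,0,-60,0],[-40,0,-95,0],[-55,0,-130,0],[-65,0,-165,0]]

```text
time: 41.42
eef_pos: [0.5818, -0.0942, 0.1993]
tcp_rot: [-0.706, 0.006, 0.005, 0.708]
contact_force: [1.0, -0.7, 0.3]
finger_gap: 0.996
```

>>> arm_command:
  rows:
    - [[-15,0,-35,0],[-30,0,-70,0],[-45,0,-105,0],[-60,0,-140,0],[-65,0,-165,0]]

```text
time: 41.83
eef_pos: [0.5143, -0.2627, 0.2009]
tcp_rot: [-0.707, 0.007, 0.004, 0.708]
contact_force: [0.4, -0.4, -0.1]
finger_gap: 0.994
```

>>> arm_command:
  rows:
    - [[0,0,0,0],[0,0,0,0]]

```text
time: 42.0
eef_pos: [0.5137, -0.2644, 0.2018]
tcp_rot: [-0.707, 0.008, 0.003, 0.707]
contact_force: [1.1, 0.5, 0.7]
finger_gap: 0.997
```

```bash
cat > cmp.py <<'E'
from h import *
import sys
I=np.load("init.npz");G=dict(beaker=(.564,.003),lantern=(.6445,.0735),vase=(.613,-.097))
base=dict(beaker=dict(top=(.5635,.0041),scene=(.5636,.0009)),lantern=dict(top=(.6438,.0747),scene=(.6451,.0708)),vase=dict(top=(.6127,-.0949),scene=(.6127,-.0987)))
cs={k:look(k) for k in("top","scene")}
for k,c in cs.items(): cv2.imwrite(f"pics/{k}_{sys.argv[1]}.png",c["img"][:,:,::-1])
for n in sys.argv[2:]:
  for k,c in cs.items():
    m=mask(c,n)
    if m is None: print(n,k,None);continue
    v,e=fit(n,[c],[m],G[n])
    P=np.vstack(parts(n,*G[n],.02));p=proj(c,P);x0,y0=np.int32(p.min(0)-3);x1,y1=np.int32(p.max(0)+4)
    g=lambda im:cv2.cvtColor(im[y0:y1,x0:x1],cv2.COLOR_RGB2GRAY).astype(np.float32)
    W=np.eye(2,3,dtype=np.float32)
    try:
        cc,W=cv2.findTransformECC(g(I[k]),g(c["img"]),W,cv2.MOTION_TRANSLATION,(3,200,1e-6),None,3)
        b=proj(c,[[*G[n],.08]])[0];dw=ray(c,b+W[:,2],.08)-ray(c,b,.08);ecc=(W[:,2].round(2),"world mm",(dw[:2]*1000).round(2),round(cc,3))
    except cv2.error as ex: ecc="ecc fail"
    print(n,k,"fit",v.round(4),round(e,3),"d mm",((v-base[n][k])*1000).round(1),"ecc",*ecc)
E
python3 - <<'E'
from h import *
to(.5088,-.3069,.0666,90)
print(R.from_quat(arm.get_obs()["tcp_rot"]).as_matrix()[:,1].round(4).tolist())
E
python3 cmp.py a lantern
```

```text
t 42.0 p [ 513.7 -264.4  201.8] jaw 89.61 tilt -0.9999 shift [ -2.6 135.2 -42.6] spin -0.39 gap 85.1 F [1.1 0.5 0.7]
[-0.0152, 0.0008, -0.9999]
lantern top fit [0.6445 0.0735] 1.0 d mm [ 0.7 -1.2] ecc [-0.18 -0.02] world mm [0.03 0.39] 0.99
lantern scene fit [0.645  0.0721] 0.047 d mm [-0.1  1.3] ecc [0.13 0.34] world mm [0.49 0.79] 0.712
```

>>> arm_command:
  rows:
    - [[-1,5,-12,-0.4],[-2,15,-30,-0.4],[-3,30,-42.6,-0.4],[-3,50,-42.6,-0.4],[-3,70,-42.6,-0.4]]

```text
time: 42.62
eef_pos: [0.5107, -0.3047, 0.1301]
tcp_rot: [-0.707, 0.004, 0.007, 0.708]
contact_force: [0.2, 0.2, -0.3]
finger_gap: 0.996
```

>>> arm_command:
  rows:
    - [[0,0,0,0],[0,0,0,0]]

```text
time: 42.78
eef_pos: [0.5105, -0.3048, 0.1296]
tcp_rot: [-0.706, 0.004, 0.008, 0.708]
contact_force: [0.1, -0.1, 0.7]
finger_gap: 0.995
```

```bash
python3 - <<'E'
from h import *
to(.5088,-.3069,.0666,90)
E
```

```text
t 42.78 p [ 510.5 -304.8  129.6] jaw 90.33 tilt -0.9999 shift [-0.7 63.  -2.3] spin 0.33 gap 85.0 F [ 0.1 -0.1  0.7]
```

>>> arm_command:
  rows:
    - [[0,12,-1,0],[-0.7,32,-2.2,0],[-0.7,50,-2.2,0],[-0.7,60,-2.2,0],[-0.7,62.5,-2.2,0]]

```text
time: 43.2
eef_pos: [0.5086, -0.3066, 0.0661]
tcp_rot: [-0.706, 0.004, 0.008, 0.708]
contact_force: [0.3, -0.6, -0.7]
finger_gap: 0.996
```

>>> arm_command:
  rows:
    - [[0,0,0,0],[0,0,0,0]]

```text
time: 43.37
eef_pos: [0.509, -0.3068, 0.0669]
tcp_rot: [-0.706, 0.004, 0.008, 0.708]
contact_force: [-0.0, -0.6, -0.3]
finger_gap: 0.993
```

```bash
python3 - <<'E'
from h import *
to(.5088,-.3069,.0666,90)
print(R.from_quat(arm.get_obs()["tcp_rot"]).as_matrix()[:,1].round(4).tolist())
E
```

```text
t 43.37 p [ 509.  -306.8   66.9] jaw 90.36 tilt -0.9999 shift [-0.2  0.3 -0.1] spin 0.36 gap 84.8 F [-0.  -0.6 -0.3]
[-0.0166, 0.0023, -0.9999]
```

>>> arm_command:
  rows:
    - [[0,0,0,0],[0,0,0,0],[0,0,0,0],[0,0,0,0],[0,0,0,0]]
  grip: 30

```text
time: 43.78
eef_pos: [0.5095, -0.3071, 0.0681]
tcp_rot: [-0.707, 0.003, 0.008, 0.708]
contact_force: [-1.8, -0.7, 12.0]
finger_gap: 0.652
```

>>> arm_command:
  rows:
    - [[0,0,0,0],[0,0,0,0]]

```text
time: 43.95
eef_pos: [0.5097, -0.3072, 0.0685]
tcp_rot: [-0.707, 0.003, 0.007, 0.707]
contact_force: [0.8, -0.1, -1.7]
finger_gap: 0.648
```

>>> arm_command:
  rows:
    - [[0,-5,0,0],[0,-18,0,0],[0,-36,0,0],[0,-55,0,0],[0,-70,0,0]]

```text
time: 44.37
eef_pos: [0.5109, -0.3074, 0.1401]
tcp_rot: [-0.707, 0.003, 0.007, 0.707]
contact_force: [0.6, -0.7, -2.3]
finger_gap: 0.653
```

>>> arm_command:
  rows:
    - [[2,0,12,0],[7,0,40,0],[13,0,75,0],[19,0,110,0],[26,0,145,0]]

```text
time: 44.78
eef_pos: [0.5356, -0.16, 0.1397]
tcp_rot: [-0.707, 0.003, 0.007, 0.708]
contact_force: [1.6, -0.3, -1.0]
finger_gap: 0.652
```

>>> arm_command:
  rows:
    - [[7,0,37,0],[14,0,74,0],[20,0,110,0],[26,0,138,0],[28,0,152,0]]

```text
time: 45.2
eef_pos: [0.5627, -0.0026, 0.1392]
tcp_rot: [-0.706, 0.001, 0.009, 0.708]
contact_force: [0.1, 1.3, -1.8]
finger_gap: 0.649
```

>>> arm_command:
  rows:
    - [[0,0,0,0],[0,0,0,0],[0,0,0,0]]

```text
time: 45.45
eef_pos: [0.5623, -0.0034, 0.139]
tcp_rot: [-0.706, 0.002, 0.009, 0.708]
contact_force: [-0.2, -0.9, -1.7]
finger_gap: 0.653
```

```bash
python3 - <<'E'
from h import *
to(.5662,.0023,.0750,89.9)
print(R.from_quat(arm.get_obs()["tcp_rot"]).as_matrix()[:,1].round(4).tolist())
E
```

```text
t 45.45 p [562.3  -3.4 139. ] jaw 90.57 tilt -0.9999 shift [ 4.9 64.   5.5] spin 0.67 gap 55.8 F [-0.2 -0.9 -1.7]
[-0.0152, 0.0027, -0.9999]
```

>>> arm_command:
  rows:
    - [[2,0,2,0.5],[5,5,5.5,0.5],[5.7,20,5.5,0.5],[5.7,38,5.5,0.5],[5.7,50,5.5,0.5]]

```text
time: 45.87
eef_pos: [0.567, 0.0018, 0.0874]
tcp_rot: [-0.706, 0.006, 0.006, 0.708]
contact_force: [-0.1, -0.6, -3.1]
finger_gap: 0.651
```

>>> arm_command:
  rows:
    - [[0,5,0,0],[0,8,0,0],[0,8,0,0],[0,8,0,0]]

```text
time: 46.2
eef_pos: [0.5672, 0.0018, 0.0798]
tcp_rot: [-0.706, 0.005, 0.005, 0.708]
contact_force: [1.1, 0.2, -2.3]
finger_gap: 0.648
```

```bash
python3 - <<'E'
from h import *
to(.5670,.0023,.0765,89.9)
print(R.from_quat(arm.get_obs()["tcp_rot"]).as_matrix()[:,1].round(4).tolist())
E
```

```text
t 46.2 p [567.2   1.8  79.8] jaw 89.99 tilt -0.9999 shift [-0.1  3.3  0.5] spin 0.09 gap 55.4 F [ 1.1  0.2 -2.3]
[-0.0154, 0.0026, -0.9999]
```

>>> arm_command:
  rows:
    - [[0,0.7,0.4,0],[0,1.4,0.4,0],[0,2.1,0.4,0],[0,2.7,0.4,0],[0,2.7,0.4,0]]

```text
time: 46.62
eef_pos: [0.5671, 0.0022, 0.0771]
tcp_rot: [-0.706, 0.005, 0.005, 0.708]
contact_force: [0.7, -0.9, -0.9]
finger_gap: 0.651
```

>>> arm_command:
  rows:
    - [[0,0,0,0],[0,0,0,0]]

```text
time: 46.78
eef_pos: [0.5672, 0.0021, 0.0771]
tcp_rot: [-0.706, 0.005, 0.005, 0.708]
contact_force: [-0.4, 0.2, -1.9]
finger_gap: 0.65
```

>>> arm_command:
  rows:
    - [[0,0.6,0,0],[0,0.6,0,0]]

```text
time: 46.95
eef_pos: [0.5671, 0.0022, 0.0765]
tcp_rot: [-0.706, 0.005, 0.005, 0.708]
contact_force: [0.1, 0.1, -2.2]
finger_gap: 0.655
```

>>> arm_command:
  rows:
    - [[0,0.5,0,0],[0,0.5,0,0]]

```text
time: 47.12
eef_pos: [0.5672, 0.0021, 0.0761]
tcp_rot: [-0.706, 0.005, 0.005, 0.708]
contact_force: [0.0, -0.4, 2.5]
finger_gap: 0.648
```

>>> arm_command:
  rows:
    - [[0,0.4,0,0],[0,0.4,0,0]]

```text
time: 47.28
eef_pos: [0.5673, 0.0021, 0.0761]
tcp_rot: [-0.706, 0.005, 0.005, 0.708]
contact_force: [-2.1, -0.6, 7.4]
finger_gap: 0.653
```

>>> arm_command:
  rows:
    - [[0,0,0,0],[0,0,0,0],[0,0,0,0],[0,0,0,0],[0,0,0,0]]
  grip: 85

```text
time: 47.7
eef_pos: [0.5673, 0.0021, 0.0761]
tcp_rot: [-0.706, 0.005, 0.005, 0.708]
contact_force: [0.0, 0.8, 0.6]
finger_gap: 0.994
```

>>> arm_command:
  rows:
    - [[0,0,0,0],[0,-12,0,0],[0,-40,0,0],[0,-80,0,0],[0,-120,0,0]]

```text
time: 48.12
eef_pos: [0.5685, 0.0018, 0.1972]
tcp_rot: [-0.706, 0.006, 0.006, 0.708]
contact_force: [0.6, 0.4, 0.2]
finger_gap: 0.996
```

>>> arm_command:
  rows:
    - [[2,0,-25,0],[5,0,-60,0],[9,0,-97,0],[13,0,-135,0],[16,0,-165,0]]

```text
time: 48.53
eef_pos: [0.5842, -0.1664, 0.1966]
tcp_rot: [-0.707, 0.006, 0.005, 0.708]
contact_force: [1.0, -0.6, -0.3]
finger_gap: 1.0
```

>>> arm_command:
  rows:
    - [[3,0,-35,0],[6,0,-70,0],[9,0,-105,0],[12,0,-130,0],[12,0,-142,0]]

```text
time: 48.95
eef_pos: [0.5951, -0.3124, 0.1956]
tcp_rot: [-0.707, 0.008, 0.004, 0.707]
contact_force: [-0.2, 1.3, -1.1]
finger_gap: 0.993
```

>>> arm_command:
  rows:
    - [[0,0,0,0],[0,0,0,0],[0,0,0,0]]

```text
time: 49.2
eef_pos: [0.5953, -0.3111, 0.1956]
tcp_rot: [-0.707, 0.007, 0.005, 0.707]
contact_force: [1.0, 0.1, 0.3]
finger_gap: 0.995
```

```bash
python3 - <<'E'
from h import *
to(.5989,-.3076,.0886,90)
print(R.from_quat(arm.get_obs()["tcp_rot"]).as_matrix()[:,1].round(4).tolist())
E
python3 cmp.py b lantern beaker
```

```text
t 49.2 p [ 595.3 -311.1  195.6] jaw 89.77 tilt -0.9999 shift [  5.4 106.9   3.4] spin -0.23 gap 85.0 F [1.  0.1 0.3]
[-0.017, 0.0011, -0.9999]
lantern top fit [0.6428 0.0752] 0.056 d mm [-1.   0.5] ecc [-0.17 -0.01] world mm [0.03 0.37] 0.991
lantern scene fit [0.6441 0.0721] 0.038 d mm [-1.   1.3] ecc [0.08 0.13] world mm [0.14 0.36] 0.982
beaker top fit [0.5638 0.0036] 0.042 d mm [ 0.3 -0.5] ecc [ 0.17 -0.33] world mm [ 0.72 -0.37] 0.976
beaker scene fit [ 5.641e-01 -2.000e-04] 0.088 d mm [ 0.5 -1.1] ecc [-0.19  0.05] world mm [ 0.41 -0.25] 0.994
```

>>> arm_command:
  rows:
    - [[2,10,1.5,0],[4,35,3.3,0],[5,65,3.3,0],[5.3,88,3.3,0],[5.3,100,3.3,0]]

```text
time: 49.92
eef_pos: [0.598, -0.3075, 0.0922]
tcp_rot: [-0.706, 0.008, 0.006, 0.708]
contact_force: [-0.4, -0.4, -1.1]
finger_gap: 0.993
```

>>> arm_command:
  rows:
    - [[0,4,0,0],[0,6,0,0],[0,6,0,0],[0,6,0,0]]

```text
time: 50.25
eef_pos: [0.5984, -0.3077, 0.0874]
tcp_rot: [-0.707, 0.008, 0.005, 0.708]
contact_force: [0.1, -0.2, -0.2]
finger_gap: 1.001
```

```bash
python3 - <<'E'
from h import *
to(.5989,-.3076,.0886,90)
print(R.from_quat(arm.get_obs()["tcp_rot"]).as_matrix()[:,1].round(4).tolist())
E
```

```text
t 50.25 p [ 598.4 -307.7   87.4] jaw 89.79 tilt -0.9998 shift [ 0.5 -1.2  0.1] spin -0.21 gap 85.4 F [ 0.1 -0.2 -0.2]
[-0.0185, 0.0014, -0.9998]
```

>>> arm_command:
  rows:
    - [[0.3,-0.8,0.1,0],[0.3,-0.8,0.1,0],[0.3,-0.8,0.1,0]]

```text
time: 50.5
eef_pos: [0.599, -0.3078, 0.0889]
tcp_rot: [-0.707, 0.008, 0.005, 0.707]
contact_force: [0.6, -0.3, 0.2]
finger_gap: 0.993
```

>>> arm_command:
  rows:
    - [[0,0,0,0],[0,0,0,0],[0,0,0,0],[0,0,0,0],[0,0,0,0]]
  grip: 10

```text
time: 50.92
eef_pos: [0.599, -0.3078, 0.0891]
tcp_rot: [-0.707, 0.007, 0.005, 0.707]
contact_force: [-0.5, 0.1, 2.3]
finger_gap: 0.415
```

>>> arm_command:
  rows:
    - [[0,0,0,0],[0,0,0,0],[0,0,0,0],[0,0,0,0]]

```text
time: 51.25
eef_pos: [0.5991, -0.3078, 0.0891]
tcp_rot: [-0.707, 0.007, 0.005, 0.707]
contact_force: [-0.8, 0.3, 1.2]
finger_gap: 0.405
```

>>> arm_command:
  rows:
    - [[0,-5,0,0],[0,-15,0,0],[0,-32,0,0],[0,-50,0,0],[0,-65,0,0]]

```text
time: 51.67
eef_pos: [0.6004, -0.3079, 0.156]
tcp_rot: [-0.707, 0.007, 0.005, 0.707]
contact_force: [0.6, -0.0, -3.0]
finger_gap: 0.406
```

>>> arm_command:
  rows:
    - [[1,0,12,0],[3,0,35,0],[5,0,60,0],[7,0,85,0],[7,0,108,0]]

```text
time: 52.08
eef_pos: [0.6078, -0.1974, 0.1559]
tcp_rot: [-0.707, 0.007, 0.005, 0.708]
contact_force: [0.9, 0.0, -2.6]
finger_gap: 0.405
```

>>> arm_command:
  rows:
    - [[2,0,25,0],[4,0,50,0],[6,0,75,0],[7,0,90,0],[7,0,96,0]]

```text
time: 52.5
eef_pos: [0.6152, -0.0981, 0.1559]
tcp_rot: [-0.706, 0.006, 0.006, 0.708]
contact_force: [0.8, 0.4, -3.2]
finger_gap: 0.408
```

>>> arm_command:
  rows:
    - [[0,0,0,0],[0,0,0,0],[0,0,0,0]]

```text
time: 52.75
eef_pos: [0.6151, -0.0995, 0.1559]
tcp_rot: [-0.706, 0.006, 0.005, 0.708]
contact_force: [0.6, -0.6, -2.6]
finger_gap: 0.406
```

```bash
python3 - <<'E'
from h import *
to(.6144,-.0977,.0965,90.15)
print(R.from_quat(arm.get_obs()["tcp_rot"]).as_matrix()[:,1].round(4).tolist())
E
```

```text
t 52.75 p [615.1 -99.5 155.9] jaw 89.93 tilt -0.9999 shift [ 0.3 59.4  1.6] spin -0.22 gap 34.6 F [ 0.6 -0.6 -2.6]
[-0.0168, 0.0019, -0.9999]
```

>>> arm_command:
  rows:
    - [[0.3,10,1,0],[0.6,28,1.8,0],[0.6,43,1.8,0],[0.6,52,1.8,0],[0.6,55,1.8,0]]

```text
time: 53.17
eef_pos: [0.6139, -0.0982, 0.099]
tcp_rot: [-0.706, 0.007, 0.006, 0.708]
contact_force: [-0.3, -0.0, -4.2]
finger_gap: 0.407
```

>>> arm_command:
  rows:
    - [[0,0,0,0],[0,0,0,0]]

```text
time: 53.33
eef_pos: [0.6139, -0.0986, 0.0991]
tcp_rot: [-0.706, 0.008, 0.006, 0.708]
contact_force: [0.7, -0.1, -3.4]
finger_gap: 0.406
```

```bash
python3 - <<'E'
from h import *
to(.6146,-.0976,.0970,90.15)
E
```

```text
t 53.33 p [613.9 -98.6  99.1] jaw 89.85 tilt -0.9998 shift [0.7 2.1 1. ] spin -0.3 gap 34.7 F [ 0.7 -0.1 -3.4]
```

>>> arm_command:
  rows:
    - [[0.7,0,1,0],[0.7,0.6,1,0],[0.7,1.1,1,0],[0.7,1.6,1,0],[0.7,1.6,1,0]]

```text
time: 53.75
eef_pos: [0.6146, -0.0976, 0.0975]
tcp_rot: [-0.706, 0.008, 0.006, 0.708]
contact_force: [-0.2, -0.1, -2.9]
finger_gap: 0.409
```

>>> arm_command:
  rows:
    - [[0,0.4,0,0],[0,0.4,0,0]]

```text
time: 53.92
eef_pos: [0.6146, -0.0976, 0.0972]
tcp_rot: [-0.706, 0.008, 0.006, 0.708]
contact_force: [0.2, 0.3, -4.0]
finger_gap: 0.41
```

>>> arm_command:
  rows:
    - [[0,0.4,0,0],[0,0.4,0,0]]

```text
time: 54.08
eef_pos: [0.6148, -0.0976, 0.0971]
tcp_rot: [-0.706, 0.007, 0.006, 0.708]
contact_force: [-1.4, 1.1, 2.3]
finger_gap: 0.409
```

>>> arm_command:
  rows:
    - [[0,0.3,0,0],[0,0.3,0,0]]

```text
time: 54.25
eef_pos: [0.6149, -0.0976, 0.0971]
tcp_rot: [-0.707, 0.007, 0.005, 0.708]
contact_force: [-0.6, -0.1, 6.0]
finger_gap: 0.407
```

>>> arm_command:
  rows:
    - [[0,0,0,0],[0,0,0,0],[0,0,0,0],[0,0,0,0],[0,0,0,0]]
  grip: 85

```text
time: 54.67
eef_pos: [0.6149, -0.0976, 0.0971]
tcp_rot: [-0.707, 0.007, 0.005, 0.708]
contact_force: [-0.5, -0.3, 0.7]
finger_gap: 0.995
```

>>> arm_command:
  rows:
    - [[0,0,0,0],[0,-12,0,0],[0,-40,0,0],[0,-80,0,0],[0,-120,0,0]]

```text
time: 55.08
eef_pos: [0.6166, -0.0978, 0.2182]
tcp_rot: [-0.706, 0.008, 0.006, 0.708]
contact_force: [1.1, 0.2, 0.8]
finger_gap: 0.998
```

>>> arm_command:
  rows:
    - [[-5,0,-25,0],[-15,0,-60,0],[-30,0,-97,0],[-45,0,-135,0],[-55,0,-165,0]]

```text
time: 55.5
eef_pos: [0.5594, -0.2657, 0.2191]
tcp_rot: [-0.707, 0.008, 0.006, 0.707]
contact_force: [-0.2, -0.6, 0.6]
finger_gap: 0.994
```

>>> arm_command:
  rows:
    - [[-15,0,-35,0],[-30,0,-70,0],[-45,0,-105,0],[-55,0,-130,0],[-55,0,-142,0]]

```text
time: 55.92
eef_pos: [0.5008, -0.4118, 0.2202]
tcp_rot: [0.707, -0.011, -0.004, -0.707]
contact_force: [-0.8, 0.3, 0.2]
finger_gap: 0.996
```

>>> arm_command:
  rows:
    - [[0,0,0,0],[0,0,0,0],[0,0,0,0]]

```text
time: 56.17
eef_pos: [0.5013, -0.4106, 0.2201]
tcp_rot: [0.707, -0.01, -0.005, -0.707]
contact_force: [0.2, 0.3, 0.4]
finger_gap: 0.989
```

```bash
python3 cmp.py c lantern beaker vase; python3 - <<'E'
from h import *
import cv2
cv2.imwrite("pics/fin.png",cv2.resize(cv2.imread("pics/top_c.png")[110:330,60:440],None,fx=2,fy=2,interpolation=cv2.INTER_CUBIC))
I=np.load("init.npz");print(arm.get_obs()["time"])
for n,r in dict(globe=(120,128,165,165),skull=(238,280,274,320),bowl=(367,126,411,168)).items():
    a,b,c,d=r;g=lambda im:cv2.cvtColor(im[b:d,a:c],cv2.COLOR_RGB2GRAY).astype(np.float32)
    print(n,cv2.findTransformECC(g(I["top"]),g(cv2.imread("pics/top_c.png")[:,:,::-1].copy()),np.eye(2,3,dtype=np.float32),cv2.MOTION_TRANSLATION,(3,200,1e-6),None,3)[1][:,2].round(2))
E
```

```text
lantern top fit [0.644  0.0747] 0.051 d mm [0.2 0. ] ecc [-0.16 -0.01] world mm [0.02 0.36] 0.992
lantern scene fit [0.6445 0.0716] 0.037 d mm [-0.6  0.8] ecc [0.08 0.14] world mm [0.17 0.36] 0.982
beaker top fit [0.5636 0.0033] 0.048 d mm [ 0.1 -0.8] ecc [ 0.17 -0.33] world mm [ 0.72 -0.37] 0.975
beaker scene fit [5.65e-01 4.00e-04] 0.083 d mm [ 1.4 -0.5] ecc [-0.21  0.04] world mm [ 0.42 -0.32] 0.994
vase top fit [ 0.6117 -0.0953] 0.061 d mm [-1.  -0.4] ecc [-0.18  0.24] world mm [-0.53  0.4 ] 0.976
vase scene fit [ 0.6133 -0.0981] 0.04 d mm [0.6 0.6] ecc [0.15 0.01] world mm [-0.22  0.3 ] 0.995
56.5667
globe [-0.01  0.01]
skull [-0.   -0.01]
bowl [0.03 0.02]
```

View pics/fin.png

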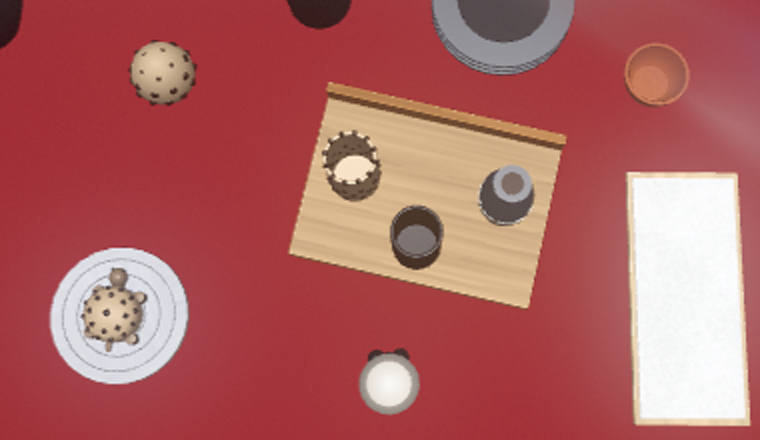

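View pics/scene_c.png

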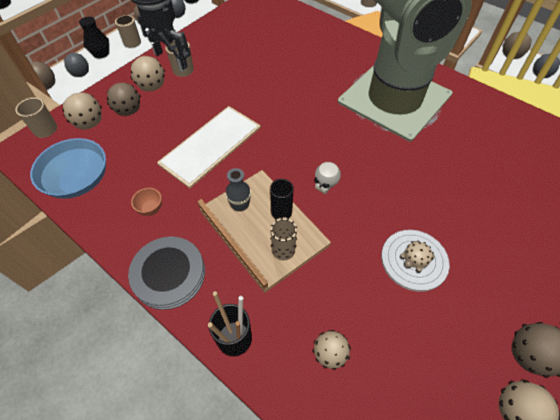

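```bash
python3 -c "
from cell import arm
print(arm.hand_in())"
```

```text
the job is handed in; nothing more can be done
None
```

I moved the vase, beaker and lantern onto the side board and set the turtle upright on the banding wheel. Then I put the lantern, beaker and vase back on the drying board and handed in at about 57 s of the 141 s allowed.

- **Pots:** comparing the before and after images from both cameras puts each pot within 1 mm of where it stood: lantern about 0.4 mm, beaker about 0.5–0.8 mm, vase about 0.4–0.7 mm. The coarser mask fits disagree with this by up to 1.5 mm, which is their own noise.
- **Turtle:** the wrist camera put it within about 1 mm of the wheel's centre, upright. I checked it by fit right after release; in the last pictures I only looked at it.
- **Bystanders:** the globe, skull and bowl show no movement (0.03 px or less).
- **Tool tilt:** the gripper drifted about 1° out of vertical during the returns. The pots stand upright in the last pictures. The highest wrist force I read at the end of a move was about 14 N.

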